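# Close a split cooling block over a sample tube and hold it shut

### The arm

A 6-joint arm with a two-finger parallel gripper is mounted at the origin on the work surface. World frame = base frame: x ahead of the robot, y to its left, z up, the work surface at z = 0. Lengths are in m, angles in rad, forces in N, time in s.
With the tool pointing down it reaches from about 0.25 to 0.725 m from the base axis. Payload 4 kg.
Tool frame: the origin (TCP) lies at the very end of the fingers, on their centre line; the grasp point (between the pads) lies 19 mm behind it; x points along the fingers, z is the direction in which the jaws open and shut, and the axes are right-handed (so a half turn about x gives the same grasp; the last joint's range is limited). The gripper opens to 85 mm and grips with 20 to 120 N. Pads are 22 mm wide; open, the fingers measure 114 mm over their backs; the gripper's body (76 mm by 85 mm) begins 54 mm behind the grasp point. The pads swing forward as they close: fully open they stand 13 mm farther back than shut.
Start: joints at [-1.268, 0.241, 0.005, 1.335, 0, 1.571], TCP at [0.149, -0.477, 0.231] pointing down, gripper open.
Joint ranges: [-2.72, 2.72], [-1.05, 1.87], [-1.09, 1.28], [-1.99, 2.15], [-1.42, 1.44], [-3.14, 3.14]. Speed limits (rad/s): [2.79, 2.79, 3.14, 3.14, 3.14, 3.14].

### API

Orientations are given as a unit quaternion [x, y, z, w].
In Python, from workcell import bot gives the robot as it stands.
- The arm moves only by the tool step_arm, never from a script. Its argument "series" is a list of rows, each an object of numbers: "x", "y", "z": the shift along the world's x, y, z in cm; "twist": the turn about the world's z in degrees; "jaw": the finger opening in cm, from 0 to 8.54. In form: [{"x": .., "y": .., "z": .., "twist": .., "jaw": ..}, ...]. A call has 1 to 10 rows; each row is the pose to reach, as a shift and turn from the pose measured when the call began; what a row does not reach only later rows make up. A row lasts 1/12 s, in which the tool goes at most 41.7 mm and 7.16 degrees, less where a joint would pass 70% of its speed; a pose out of reach is approached as far as the arm can. A call with a gripper value outside its range is refused whole. The fingers move at their own pace and stop on an object; the grip force is fixed at half the most. Time passes only in rows, so rows that repeat a pose let the fingers close. It gives the time, the measured TCP pose, the force and the opening at its end, in the units of the state.
- bot.get_obs(): the state, without advancing time (a new reading comes with each control period).
- bot.camera(name): name is "scene" or "side" or "wrist"; returns (picture, depth): 480x640x3 uint8, red, green, blue; 480x640 float32, m along the optical axis (not along the pixel's ray), 0 where there is no reading.
- bot.camera_info(name): a dict with "camera_matrix" (3x3 intrinsics, pixels), "D" ([k1, k2, p1, p2, k3] as OpenCV has them; the pictures are not rectified), "R" (3x3) and "t" (3): a world point X has camera coordinates R X + t; the wrist camera has in their place "mount" (4x4, takes a point from camera to tool coordinates, whose origin is the TCP and whose axes are the tool frame's). Camera axes: x right, y down, z forward; pixel columns grow to the right and rows downward; lengths in m; the calibration is good to about 2 mm. A picture is of the moment at which its call begins: read the wrist's pose just before it. camera_info takes no time and is no camera call.
- bot.job_done(): hands the job in, once; it reports no verdict.
The state is a dict: "clock": time; "joint_pos": joint angles; "joint_vel": joint speeds; "tau": joint torques, N m; "eef_pos": TCP position; "tool_rot": TCP orientation; "ft_force": force on the tool from outside, world axes, zero at the start; "ft_torque": the same for the moment, N m; "grip_width": finger opening in m.
Only numpy, scipy, OpenCV 4.12 (cv2) and the standard library are available. Lean on these libraries where they do the work, as an engineer would, in place of code of your own. Each camera call takes 0.05 s, during which the arm holds its last target.

### The job

Lay the long sample tube from the cradle in the groove of the cooling block's fixed lower half and let go of it, then set the loose ribbed cover over the two dowels and press it down against the spring pins until the two halves meet all round. Finish while still holding the cover pressed fully shut (the pins lift it again if you let go), and leave everything else on the table where it is.

Things in the scene. Friction and masses are not known exactly. Their poses are not given: they have to be found in the camera images.
- block_face (a point): Fixed lower half of the cooling block, aluminium, 140 (its x) x 90 (y) x 45 mm high. Point: centre of its upper (parting) face, z up. Tube groove along x at y = 0: 18 wide, 8 deep, open ends; a tube in it has its centre line level with the face. For fingers, a slot 30 mm deep runs right across along y, from x = -25 to +25 mm.
- dowel_a (a point): Top centre of one of the two steel dowels on the lower half, at x = +48, y = +28 mm from the centre of its parting face. 10 mm thick, stands 22 mm above the face, top 4 mm tapered to 5 mm.
- dowel_b (a point): Top centre of the other, identical dowel, at x = -48, y = -28 mm from the centre of the parting face.
- lifter (a joint): Travel (m) of the two 10 mm brass spring pins, moving as one, at (+48, -28) and (-48, +28) mm on the parting face. 0: 5 mm proud; 0.005: level with the face (block shut); 0.007: their stop. They push up with 5 N at 0 and 10 N at 0.005 in all, so the cover's weight alone does not sink them.
- cover_rib (a point): Centre of the grip rib (80 along x, 14 thick in y, 30 mm high) on the loose aluminium cover, a plate 140 (x) x 90 (y) x 24 mm, 0.24 to 0.37 kg, rib up. The point is 39 mm above the cover's underside, 15 above the plate's top; z up. Shut, it is 39 mm above the centre of the block's parting face; resting on the spring pins, 44 mm.
- cover_hole (a point): Upper mouth of one of the cover's two 12 mm through holes, at x = +48, y = +28 mm from the rib's centre, level with the plate's top; the other is at (-48, -28). The cover fits the dowels either way round (half a turn). A groove under the cover, 22 wide and 11 mm deep along x, clears the tube.
- tube_mid (a point): Centre of the long sample tube: rigid, 100 mm long (along x), 16 mm thick, dark with paper label and a lilac cap at its +x end, 25 g, lying level in the cradle, centre 30 mm above the table. Either way round in the block is fine; its middle belongs at the middle of the block.
- cradle: White tube cradle fixed to the table, 120 (its x) x 136 (y) mm, floor 6 mm thick; origin: centre of its underside. Two ribs at x = -27 and +27 mm, 8 thick, hold tubes along x in notches at y = +36 and -36 mm; cheeks reach 32 mm up. Between the ribs 46 mm are free for fingers. Which notch holds the long tube varies.
- short_tube_mid (a point): A shorter tube of the same make, 70 mm long, 16 mm thick, in the other notch of the cradle: to be left alone. Its centre, 30 mm above the table.
- tape_mid (a point): Roll of tape lying flat, 64 mm across, 24 mm high: to be left alone. Its centre.
- bottle_mid (a point): Upright bottle, 48 mm across, 110 mm high: to be left alone. Its centre.
- marker_mid (a point): Marker pen lying down, 130 mm long, 14 mm thick: to be left alone. Its centre.
- dish_mid (a point): Small steel dish, 70 mm across, 28 mm high: to be left alone. Its centre.

How it is judged:
On the way:
1. the long tube lies in the lower half's groove, let go (x of tube_mid in the frame of block_face between -0.018 and 0.018 m and y of tube_mid in the frame of block_face between -0.004 and 0.004 m and z of tube_mid in the frame of block_face between -0.004 and 0.003 m and angle between the x axis of tube_mid and the x axis of block_face, either way round below 0.08 rad and contact force between the fingers and tube below 0.1 N and linear speed of tube below 0.03 m/s), for 0.2 s.
At the end, for the whole second after the job is handed in: The long tube lies in the groove (within 18 mm lengthwise, 4 mm sideways, 0.08 rad); the cover is on the dowels (2.5 mm, 0.05 rad), level, at rest and shut (gap under 1.8 mm; 5 mm when not pressed); the robot is still on the cover with more than 2 N (x of tube_mid in the frame of block_face between -0.018 and 0.018 m and y of tube_mid in the frame of block_face between -0.004 and 0.004 m and z of tube_mid in the frame of block_face between -0.004 and 0.003 m and angle between the x axis of tube_mid and the x axis of block_face, either way round below 0.08 rad and x of cover_rib in the frame of block_face between -0.0025 and 0.0025 m and y of cover_rib in the frame of block_face between -0.0025 and 0.0025 m and z of cover_rib in the frame of block_face between 0.036 and 0.0408 m and angle between the x axis of cover_rib and the x axis of block_face, either way round below 0.05 rad and angle between cover_rib's own z axis and vertical below 0.03 rad and linear speed of cover below 0.02 m/s and contact force between any of the fingers, the arm and cover above 2 N); the arm keeps its last pose, push and grip.
It fails at once if the tape is pushed away (more than 25 mm) (distance of tape_mid from where it was at the start of the episode above 0.025 m).
It fails at once if the bottle is pushed away (more than 25 mm) (distance of bottle_mid from where it was at the start of the episode above 0.025 m).
It fails at once if the marker is pushed away (more than 25 mm) (distance of marker_mid from where it was at the start of the episode above 0.025 m).
It fails at once if the dish is pushed away (more than 25 mm) (distance of dish_mid from where it was at the start of the episode above 0.025 m).
It fails at once if the short tube is pushed away (more than 25 mm) (distance of short_tube_mid from where it was at the start of the episode above 0.025 m).
It also fails if it takes over 64 s, if anything falls off the work surface, if the arm or the gripper's body presses on something with over 40 N, if the wrist force passes 120 N, or if a joint passes its speed limit or range.

## Working session

There is one attempt and no reset: what is moved stays moved. The work goes in short steps, Python scripts to look and compute and a tool call to move; the robot and the scene stay as the last step left them, time stands still between calls to the robot, and variables do not carry over. Pictures are saved under pics/ and viewed, and the job is handed in when it is done.

Besides the shell and the picture viewer there is one more tool, called after "Call:" as name([rows], argument=value, ...), one row to a line, values as JSON. step_arm: Moves the arm, as the interface text tells. Its arguments: {"type":"object","properties":{"series":{"type":"array","items":{"type":"object","properties":{"x":{"type":"number"},"y":{"type":"number"},"z":{"type":"number"},"twist":{"type":"number"},"jaw":{"type":"number"}}}}},"required":["series"]}

```bash
mkdir -p pics; ls
cat > h.py <<'E'
from workcell import bot
import numpy as np, cv2, pickle
def snap(name,fn):
    o=bot.get_obs(); im,d=bot.camera(name); info=bot.camera_info(name)
    pickle.dump((o,im,d,info),open('pics/%s.pkl'%fn,'wb'))
    cv2.imwrite('pics/%s.png'%fn,im[:,:,::-1]); return o,im,d,info
E
python3 - <<'E'
from h import *
o,*_=snap('scene','s0'); print(o)
for n in('side','wrist'):
    r=snap(n,n+'0'); print(r[3])
E
```

```text
pics
{'clock': 0.0, 'joint_pos': array([-1.26798741e+00,  2.41431885e-01,  3.73767125e-03,  1.33520372e+00,
        4.93293901e-07,  1.57080031e+00]), 'joint_vel': array([ 0.00130039, -0.00138135,  0.00118389,  0.00043733,  0.00047185,
        0.00111068]), 'tau': array([-8.58020230e-04, -3.72318435e+01,  2.52407849e+01,  1.68298505e-02,
        1.75141565e-05,  1.06475153e-05]), 'eef_pos': array([ 0.14891425, -0.47665225,  0.23040865]), 'tool_rot': array([ 0.41930797,  0.57029083, -0.41842739,  0.56909376]), 'ft_force': array([0.78764354, 0.02436703, 0.07788789]), 'ft_torque': array([-0.01064647,  0.05075688, -0.01918949]), 'grip_width': 0.08516007712317276}
{'camera_matrix': array([[537.59616185,   0.        , 320.85464065],
       [  0.        , 537.59616185, 238.91068501],
       [  0.        ,   0.        ,   1.        ]]), 'D': array([-0.16551516,  0.        ,  0.        ,  0.        ,  0.        ]), 'R': array([[ 0.97851756, -0.20522783, -0.01961952],
       [-0.12442362, -0.51199431, -0.84992976],
       [ 0.16438416,  0.83411232, -0.52653061]]), 't': array([-0.55084403,  0.13886697,  0.97441008])}
{'camera_matrix': array([[387.13833934,   0.        , 320.40863485],
       [  0.        , 387.13833934, 240.95666547],
       [  0.        ,   0.        ,   1.        ]]), 'D': array([-0.02224162,  0.        ,  0.        ,  0.        ,  0.        ]), 'mount': array([[ 1.49894067e-03, -2.62036942e-01,  9.65056679e-01,
        -1.42709463e-01],
       [ 8.34133881e-04, -9.65057100e-01, -2.62038352e-01,
         6.58558018e-02],
       [ 9.99998529e-01,  1.19776642e-03, -1.22798945e-03,
        -3.32755388e-04],
       [ 0.00000000e+00,  0.00000000e+00,  0.00000000e+00,
         1.00000000e+00]])}
```

View pics/s0.png

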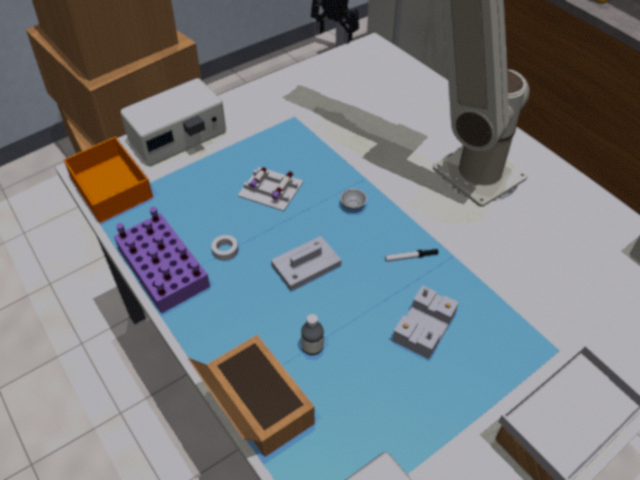

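View pics/side0.png

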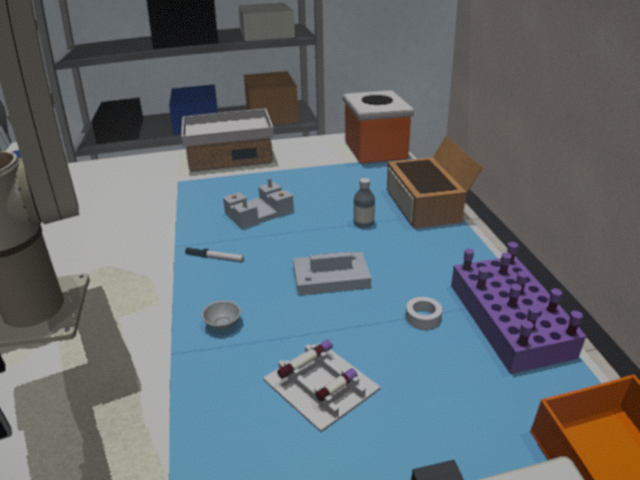

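View pics/wrist0.png

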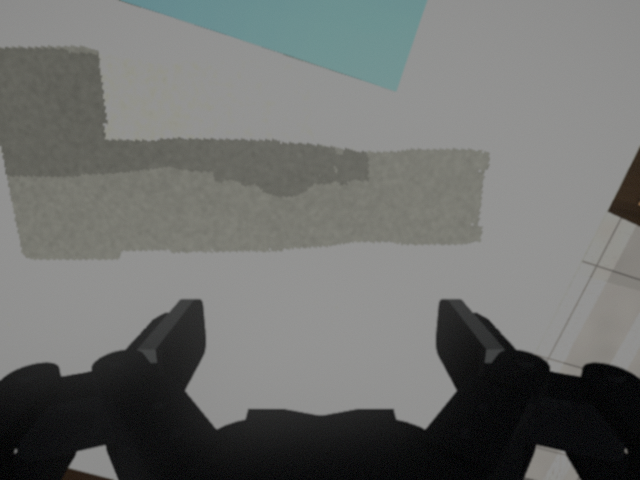

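```bash
cat >> h.py <<'E'
from scipy.spatial.transform import Rotation as Ro
def load(fn): return pickle.load(open('pics/%s.pkl'%fn,'rb'))
def c2w(o,info):
    if 'mount' in info:
        T=np.eye(4);T[:3,:3]=Ro.from_quat(o['tool_rot']).as_matrix();T[:3,3]=o['eef_pos'];return T@info['mount']
    T=np.eye(4);T[:3,:3]=info['R'].T;T[:3,3]=-info['R'].T@info['t'];return T
def pix(fn,uv,z=None):
    """world point(s) from pixels: on plane z, or by depth"""
    o,im,d,info=load(fn);T=c2w(o,info);out=[]
    for u,v in uv:
        n=cv2.undistortPoints(np.array([[[u,v]]],float),info['camera_matrix'],info['D'])[0,0]
        r=np.array([n[0],n[1],1.])
        if z is None: s=np.median(d[int(v)-1:int(v)+2,int(u)-1:int(u)+2])
        else: s=(z-T[2,3])/(T[:3,:3]@r)[2]
        out.append(T[:3,:3]@(r*s)+T[:3,3])
    return np.array(out)
def crop(fn,x0,y0,x1,y1,s,out):
    im=cv2.imread('pics/%s.png'%fn)[y0:y1,x0:x1]
    cv2.imwrite('pics/%s.png'%out,cv2.resize(im,None,fx=s,fy=s,interpolation=cv2.INTER_CUBIC))
E
python3 - <<'E'
from h import *
np.set_printoptions(precision=3,suppress=True)
print('cradle etc side',pix('side0',[(322,384),(332,277),(258,203),(222,318),(424,312),(364,215),(214,254)]))
print('scene',pix('s0',[(271,188),(306,258),(425,322),(352,200),(225,247),(312,335),(412,255)]))
crop('side0',190,170,390,320,4,'sc1'); crop('side0',250,320,400,430,5,'sc2')
crop('s0',230,150,470,330,3,'sc3')
E
```

```text
cradle etc side [[ 0.503 -0.293  0.006]
 [ 0.574 -0.051  0.026]
 [ 0.471  0.3    0.016]
 [ 0.362 -0.102  0.006]
 [ 0.719 -0.161  0.001]
 [ 0.693  0.149  0.035]
 [ 0.357  0.103  0.012]]
scene [[ 0.499 -0.286  0.006]
 [ 0.581 -0.011  0.04 ]
 [ 0.465  0.277  0.016]
 [ 0.354 -0.123  0.006]
 [ 0.703 -0.184  0.001]
 [ 0.707  0.186  0.075]
 [ 0.356  0.113  0.011]]
```

View pics/sc1.png

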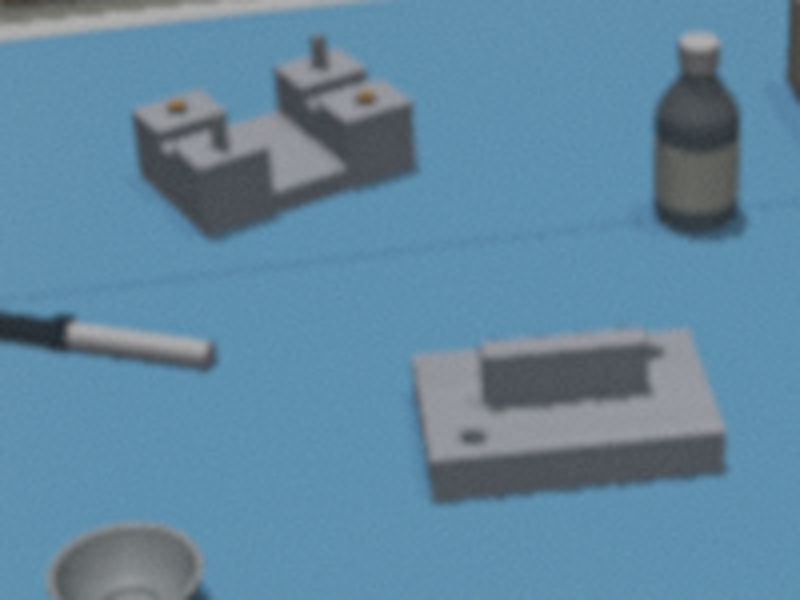

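View pics/sc2.png

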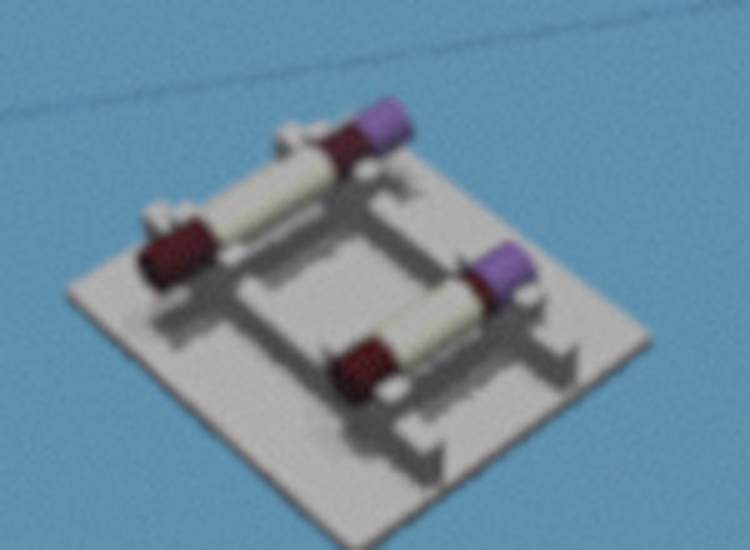

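View pics/sc3.png

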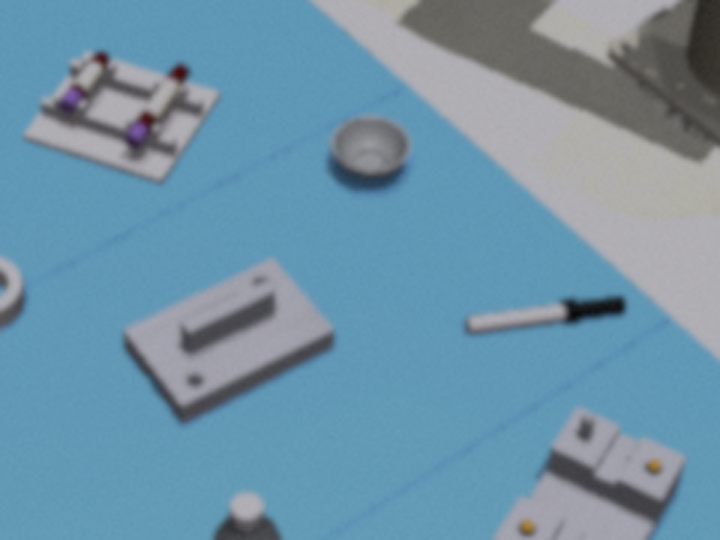

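Run:
```python
from h import *
np.set_printoptions(precision=4,suppress=True)
def C(fn,p,x0,y0,s,z): return pix(fn,[(x0+(a+.5)/s-.5,y0+(b+.5)/s-.5) for a,b in p],z)
def rep(n,P): d=P[1]-P[0]; print(n,P.tolist(),'mid',P.mean(0),'len',np.hypot(*d[:2]),'yaw',np.degrees(np.arctan2(d[1],d[0])))
rep('tube side',C('side0',[(165,262),(397,118)],250,320,5,.03))
rep('tube scene',C('s0',[(181,70),(136,134)],230,150,3,.03))
rep('dowel side b a',C('side0',[(221,119),(319,38)],190,170,4,.067))
rep('dowel scene',C('s0',[(585,421),],230,150,3,.067).repeat(2,0))
rep('pins side',C('side0',[(176,101),(366,94)],190,170,4,.05))
rep('hole scene',C('s0',[(261,281),(195,380)],230,150,3,.024))
rep('hole side',C('side0',[(473,437),(655,352)],190,170,4,.024))
rep('dish',pix('side0',[(222,312),(222,312)],.028))
rep('bottle',pix('side0',[(364,184),(364,184)],.11))
rep('marker',pix('side0',[(186,252),(243,258)],.007))
rep('tape',pix('side0',[(424,305),(424,305)],.024))
R=Ro.from_quat(load('s0')[0]['tool_rot']).as_matrix();print(R)
```

```text
tube side [[0.44635447880097495, -0.27822294444628504, 0.030000000000000027], [0.52819238828618, -0.23183757858777665, 0.030000000000000027]] mid [ 0.4873 -0.255   0.03  ] len 0.09406936586762073 yaw 29.544373100143314
tube scene [[0.4397003719974366, -0.28243369068494406, 0.030000000000000027], [0.516883367106863, -0.2387469221436037, 0.030000000000000027]] mid [ 0.4783 -0.2606  0.03  ] len 0.0886890550160863 yaw 29.51053197060249
dowel side b a [[0.43774603758133707, 0.2267570197572274, 0.06699999999999995], [0.504545638825776, 0.31801875744699626, 0.06699999999999995]] mid [0.4711 0.2724 0.067 ] len 0.11309682352998346 yaw 53.7975036602369
dowel scene [[0.4371937932110306, 0.23518641274267327, 0.06699999999999995], [0.4371937932110306, 0.23518641274267327, 0.06699999999999995]] mid [0.4372 0.2352 0.067 ] len 0.0 yaw 0.0
pins side [[0.41495214002523084, 0.2897658954087182, 0.050000000000000044], [0.5253238793418329, 0.2706297446704794, 0.050000000000000044]] mid [0.4701 0.2802 0.05  ] len 0.112018360570259 yaw -9.836108642517702
hole scene [[0.5260315461844102, -0.04429942806438891
[... 522 characters left out ...]
mid [ 0.3644 -0.1119  0.028 ] len 0.0 yaw 0.0
bottle [[0.6921545117134676, 0.15187595279619182, 0.10999999999999999], [0.6921545117134676, 0.15187595279619182, 0.10999999999999999]] mid [0.6922 0.1519 0.11  ] len 0.0 yaw 0.0
marker [[0.2979797397784634, 0.13284750327423978, 0.006999999999999895], [0.41572104454346304, 0.0815157771422289, 0.006999999999999895]] mid [0.3569 0.1072 0.007 ] len 0.1284443885713046 yaw -23.555777594505734
tape [[0.7134622523774456, -0.16919086132580963, 0.02400000000000002], [0.7134622523774456, -0.16919086132580963, 0.02400000000000002]] mid [ 0.7135 -0.1692  0.024 ] len 0.0 yaw 0.0
[[-0.0006  0.9545  0.2982]
 [ 0.002   0.2982 -0.9545]
 [-1.      0.     -0.0021]]
```

Call:
step_arm([
  {"x":33,"y":22,"z":0,"twist":70,"jaw":8.5},
  {"x":33,"y":22,"z":0,"twist":70,"jaw":8.5},
  {"x":33,"y":22,"z":0,"twist":70,"jaw":8.5},
  {"x":33,"y":22,"z":0,"twist":70,"jaw":8.5},
  {"x":33,"y":22,"z":0,"twist":70,"jaw":8.5},
  {"x":33,"y":22,"z":0,"twist":70,"jaw":8.5},
  {"x":33,"y":22,"z":0,"twist":70,"jaw":8.5},
  {"x":33,"y":22,"z":0,"twist":70,"jaw":8.5},
  {"x":33,"y":22,"z":0,"twist":70,"jaw":8.5},
  {"x":33,"y":22,"z":0,"twist":70,"jaw":8.5},
])

```text
clock: 0.98
eef_pos: [0.4821, -0.2538, 0.2301]
tool_rot: [0.013, 0.707, -0.013, 0.707]
ft_force: [0.3, -0.2, -0.3]
grip_width: 0.0848
```

```bash
cat > st.py <<'E'
from h import *
np.set_printoptions(precision=4,suppress=True)
o=bot.get_obs();R=Ro.from_quat(o['tool_rot']).as_matrix()
print(o['clock'],'J',np.degrees(o['joint_pos']),'P',o['eef_pos'],'jawang',np.degrees(np.arctan2(R[1,2],R[0,2])),'ax',R[:,0],'F',o['ft_force'],'w',o['grip_width'])
E
python3 st.py
```

```text
0.9833 J [-27.7875  18.9943   7.2     78.2792   0.035   64.3186] P [ 0.4821 -0.2538  0.2301] jawang -2.106189422582714 ax [-0.0009  0.0011 -1.    ] F [ 0.2872 -0.2245 -0.2628] w 0.08480823961185666
```

Call:
step_arm([
  {"z":-3,"twist":70,"jaw":8.5},
  {"z":-3,"twist":70,"jaw":8.5},
  {"z":-3,"twist":70,"jaw":8.5},
  {"z":-3,"twist":70,"jaw":8.5},
  {"z":-3,"twist":70,"jaw":8.5},
  {"z":-3,"twist":70,"jaw":8.5},
  {"z":-3,"twist":70,"jaw":8.5},
  {"z":-3,"twist":70,"jaw":8.5},
  {"z":-3,"twist":70,"jaw":8.5},
  {"z":-3,"twist":70,"jaw":8.5},
])

```text
$.series[0]: bad value
```

Call:
step_arm([
  {"x":0,"y":0,"z":0,"twist":52,"jaw":8.5},
  {"x":0,"y":0,"z":0,"twist":52,"jaw":8.5},
  {"x":0,"y":0,"z":0,"twist":52,"jaw":8.5},
  {"x":0,"y":0,"z":0,"twist":52,"jaw":8.5},
  {"x":0,"y":0,"z":0,"twist":52,"jaw":8.5},
  {"x":0,"y":0,"z":0,"twist":52,"jaw":8.5},
  {"x":0,"y":0,"z":0,"twist":52,"jaw":8.5},
  {"x":0,"y":0,"z":0,"twist":52,"jaw":8.5},
  {"x":0,"y":0,"z":0,"twist":52,"jaw":8.5},
])

```text
clock: 1.73
eef_pos: [0.4819, -0.2537, 0.2296]
tool_rot: [-0.298, 0.642, 0.299, 0.64]
ft_force: [0.7, -0.2, 0.3]
grip_width: 0.0853
```

```bash
python3 st.py; python3 -c "
from h import *
snap('wrist','w1')"
```

```text
1.7333 J [-27.7447  19.0205   7.1704  78.279   -0.0334  12.3255] P [ 0.4819 -0.2537  0.2296] jawang 49.92991480436995 ax [-0.0023  0.0005 -1.    ] F [ 0.7228 -0.1644  0.2715] w 0.08527641602904285
```

View pics/w1.png

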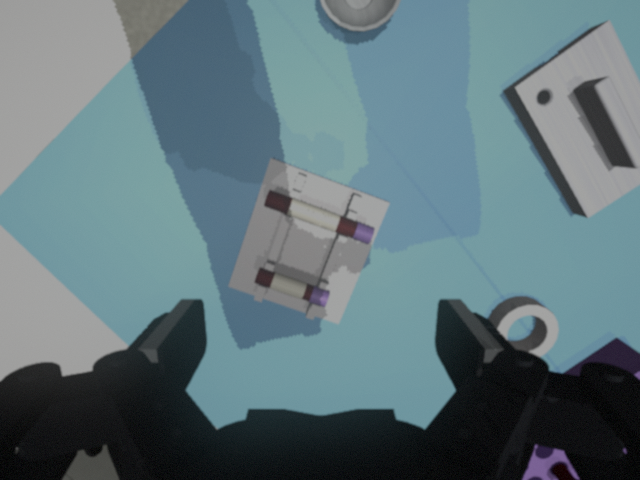

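```bash
python3 -c "
from h import *
crop('w1',220,150,400,330,4,'w1c')"
```

```text
(no output)
```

View pics/w1c.png

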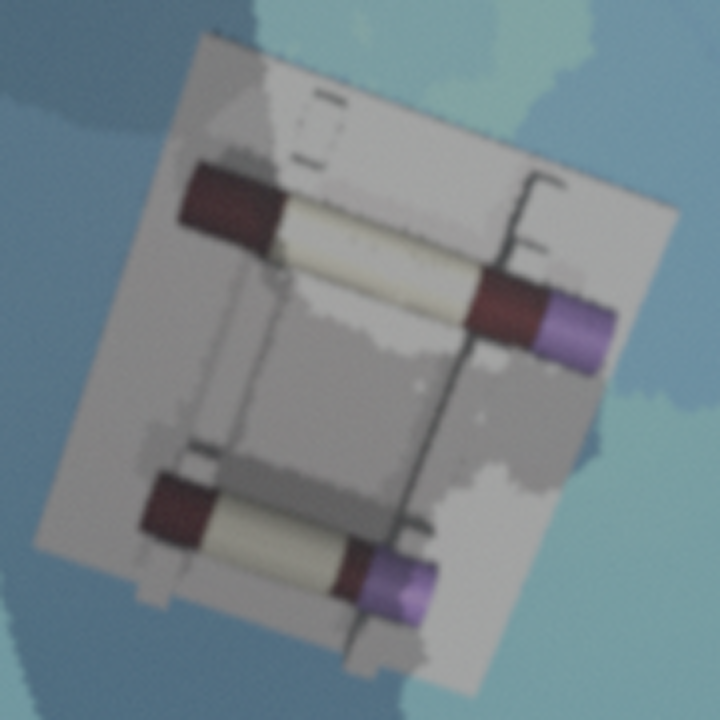

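Call:
step_arm([
  {"x":0,"y":0,"z":-3,"twist":69.5,"jaw":8.5},
  {"x":0,"y":0,"z":-3,"twist":69.5,"jaw":8.5},
  {"x":0,"y":0,"z":-3,"twist":69.5,"jaw":8.5},
  {"x":0,"y":0,"z":-3,"twist":69.5,"jaw":8.5},
  {"x":0,"y":0,"z":-3,"twist":69.5,"jaw":8.5},
  {"x":0,"y":0,"z":-3,"twist":69.5,"jaw":8.5},
  {"x":0,"y":0,"z":-3,"twist":69.5,"jaw":8.5},
  {"x":0,"y":0,"z":-3,"twist":69.5,"jaw":8.5},
  {"x":0,"y":0,"z":-3,"twist":69.5,"jaw":8.5},
  {"x":0,"y":0,"z":-3,"twist":69.5,"jaw":8.5},
])

```text
clock: 2.62
eef_pos: [0.4817, -0.2537, 0.1995]
tool_rot: [-0.611, 0.357, 0.611, 0.355]
ft_force: [-0.1, 0.5, -0.1]
grip_width: 0.085
```

```bash
python3 st.py; python3 -c "
from h import *
snap('wrist','w2')
crop('w2',200,140,440,320,3.3,'w2c')"
```

```text
2.6167 J [-27.6965  19.7148   3.6344  73.957   -0.1288 -57.2596] P [ 0.4817 -0.2537  0.1995] jawang 119.56314728236893 ax [-0.0016 -0.0017 -1.    ] F [-0.1115  0.4871 -0.0649] w 0.08498239137232048
```

View pics/w2c.png

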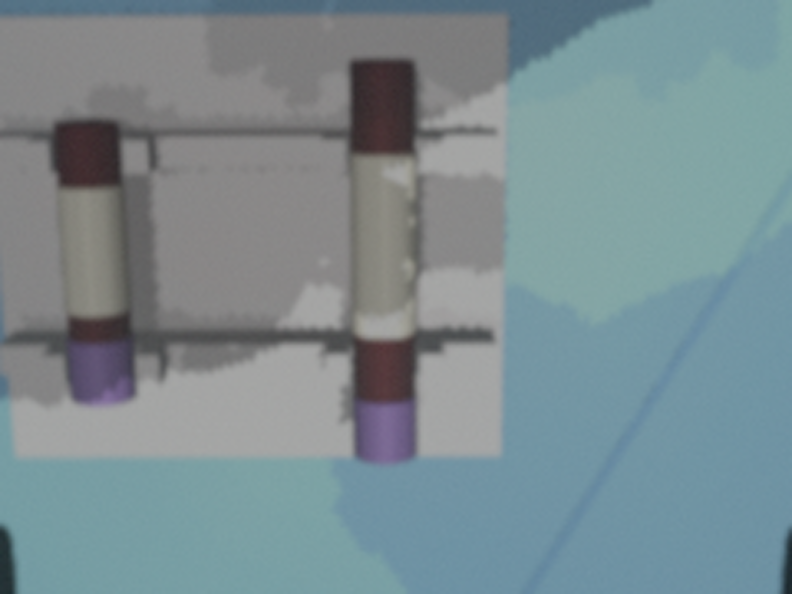

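Run:
```python
from h import *
np.set_printoptions(precision=4,suppress=True)
def C(fn,p,x0,y0,s,z): return pix(fn,[(x0+(a+.5)/s-.5,y0+(b+.5)/s-.5) for a,b in p],z)
def rep(n,P): d=P[1]-P[0]; print(n,P.tolist(),'mid',P.mean(0),'len',np.hypot(*d[:2]),'yaw',np.degrees(np.arctan2(d[1],d[0])))
rep('tube w2 z.03',C('w2',[(383,60),(386,463)],200,140,3.3,.03))
rep('tube w2 z.034',C('w2',[(383,60),(386,463)],200,140,3.3,.034))
rep('tube w1',C('w1',[(191,194),(604,343)],220,150,4,.032))
P=C('w2',[(508,14),(502,457)],200,140,3.3,.006);rep('edge',P)
m=P.mean(0);a=np.radians(29.8);print('tube from edge',m+0.032*np.array([np.sin(a),-np.cos(a),0]))
rep('hole w1',pix('w1',[(545,97),(545,97)],.024))
```

```text
tube w2 z.03 [[0.43948438354380287, -0.2810033988785057, 0.02999999999999997], [0.5284705532348462, -0.2298970813493228, 0.02999999999999997]] mid [ 0.484  -0.2555  0.03  ] len 0.10261770845071924 yaw 29.869506660932867
tube w2 z.034 [[0.4392947381121452, -0.281061707731247, 0.03400000000000003], [0.5271412190560949, -0.23060993343272151, 0.033999999999999975]] mid [ 0.4832 -0.2558  0.034 ] len 0.10130343401931188 yaw 29.869506660932863
tube w1 [[0.44042841304829144, -0.2802866848089911, 0.032000000000000084], [0.52586279679796, -0.23131328941645776, 0.03200000000000003]] mid [ 0.4831 -0.2558  0.032 ] len 0.098475516667642 yaw 29.82254963678356
edge [[0.4147652948270754, -0.25853588915992276, 0.006000000000000005], [0.5188788192000247, -0.198282799796051, 0.006000000000000005]] mid [ 0.4668 -0.2284  0.006 ] len 0.12029156551997904 yaw 30.059035404940374
tube from edge [ 0.4827 -0.2562  0.006 ]
hole w1 [[0.5281451090711464, -0.04185368665357114, 0.02400000000000002], [0.5281451090711464, -0.04185368665357114, 0.02400000000000002]] mid [ 0.5281 -0.0419  0.024 ] len 0.0 yaw 0.0
```

Call:
step_arm([
  {"x":0.13,"y":-0.21,"z":-4,"twist":0.3,"jaw":5},
  {"x":0.13,"y":-0.21,"z":-8,"twist":0.3,"jaw":5},
  {"x":0.13,"y":-0.21,"z":-11,"twist":0.3,"jaw":5},
  {"x":0.13,"y":-0.21,"z":-13,"twist":0.3,"jaw":5},
  {"x":0.13,"y":-0.21,"z":-13.5,"twist":0.3,"jaw":5},
])

```text
clock: 3.08
eef_pos: [0.4799, -0.2541, 0.0601]
tool_rot: [-0.609, 0.356, 0.615, 0.354]
ft_force: [-0.1, 1.5, -0.5]
grip_width: 0.05
```

```bash
python3 st.py; python3 -c "
from h import *
snap('wrist','w3')"
```

```text
3.0833 J [-27.8285  26.5808  -8.2239  55.7061  -0.1266 -57.6275] P [ 0.4799 -0.2541  0.0601] jawang 119.79838879708547 ax [-0.0089  0.0022 -1.    ] F [-0.127   1.523  -0.5375] w 0.05004068740477096
```

View pics/w3.png

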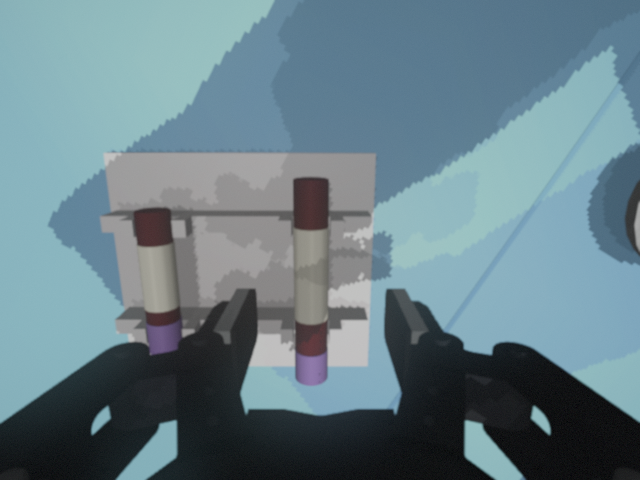

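Call:
step_arm([
  {"x":0.31,"y":-0.16,"z":-1,"twist":0,"jaw":5},
  {"x":0.31,"y":-0.16,"z":-1,"twist":0,"jaw":5},
  {"x":0.31,"y":-0.16,"z":-3,"twist":0,"jaw":5},
  {"x":0.31,"y":-0.16,"z":-4.6,"twist":0,"jaw":5},
  {"x":0.31,"y":-0.16,"z":-4.6,"twist":0,"jaw":5},
  {"x":0.31,"y":-0.16,"z":-4.6,"twist":0,"jaw":5},
])

```text
clock: 3.63
eef_pos: [0.484, -0.2562, 0.0157]
tool_rot: [-0.609, 0.355, 0.614, 0.354]
ft_force: [-0.3, 0.1, 0.1]
grip_width: 0.0499
```

```bash
python3 st.py; python3 -c "
from h import *
snap('wrist','w4')"
```

```text
3.6333 J [-27.8227  30.0448 -10.267   50.1152  -0.1255 -57.6328] P [ 0.484  -0.2562  0.0157] jawang 119.80971312108976 ax [-0.0076  0.0015 -1.    ] F [-0.3197  0.1329  0.1393] w 0.04994219129417109
```

View pics/w4.png

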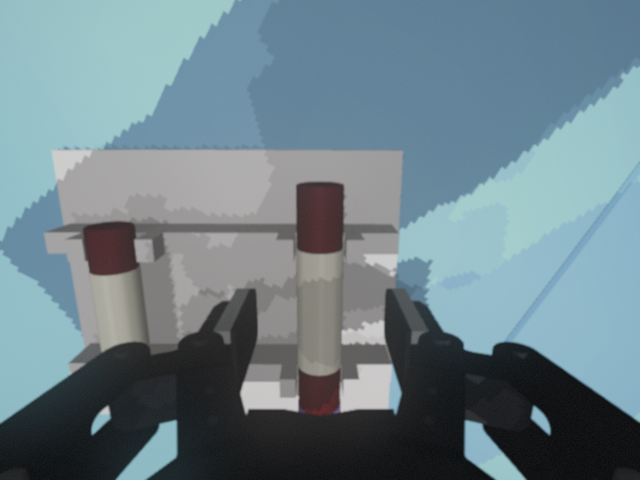

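Call:
step_arm([
  {"x":0,"y":0,"z":0,"twist":0,"jaw":1.2},
  {"x":0,"y":0,"z":0,"twist":0,"jaw":1.2},
  {"x":0,"y":0,"z":0,"twist":0,"jaw":1.2},
  {"x":0,"y":0,"z":0,"twist":0,"jaw":1.2},
  {"x":0,"y":0,"z":0,"twist":0,"jaw":1.2},
  {"x":0,"y":0,"z":0,"twist":0,"jaw":1.2},
])

```text
clock: 4.18
eef_pos: [0.4857, -0.2571, 0.018]
tool_rot: [-0.611, 0.355, 0.613, 0.354]
ft_force: [-0.8, 0.4, 6.1]
grip_width: 0.0138
```

Call:
step_arm([
  {"x":0,"y":0,"z":4,"twist":0,"jaw":1.2},
  {"x":0,"y":0,"z":8,"twist":0,"jaw":1.2},
  {"x":0,"y":0,"z":12,"twist":0,"jaw":1.2},
  {"x":0,"y":0,"z":15,"twist":0,"jaw":1.2},
  {"x":0,"y":0,"z":16,"twist":0,"jaw":1.2},
])

```text
clock: 4.6
eef_pos: [0.4882, -0.2584, 0.184]
tool_rot: [0.614, -0.355, -0.609, -0.354]
ft_force: [0.1, -0.3, -0.9]
grip_width: 0.0138
```

```bash
python3 st.py; python3 -c "
from h import *
snap('wrist','w5')"
```

```text
4.6 J [-27.8253  20.7561   2.7938  71.6409  -0.1238 -57.6271] P [ 0.4882 -0.2584  0.184 ] jawang 119.80098913492355 ax [ 0.0051 -0.0051 -1.    ] F [ 0.1215 -0.2553 -0.8624] w 0.013765632566554496
```

View pics/w5.png

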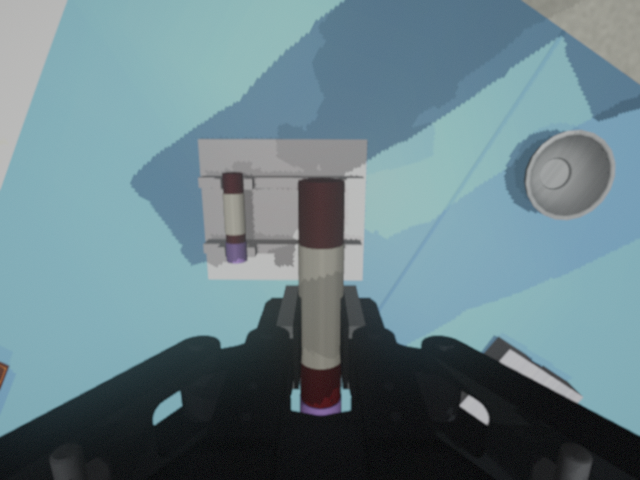

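Run:
```python
from h import *
np.set_printoptions(precision=4,suppress=True)
o,im,d,info=load('w5')
M=info['mount']
for fn in('w4','w5'):
  o,im,d,info=load(fn)
  for u,v in [(321,200),(321,230),(321,260),(321,290),(321,320),(321,350),(321,380)]:
    n=cv2.undistortPoints(np.array([[[u,v]]],float),info['camera_matrix'],info['D'])[0,0]
    s=d[v-1:v+2,u-1:u+2].mean(); p=M[:3,:3]@(np.array([*n,1])*s)+M[:3,3]; print(fn,u,v,s,p)
o,im,d,info=load('w5')
# tube end in tool, assuming centreline x=-0.019
for u,v in[(321,180),(321,412)]:
    n=cv2.undistortPoints(np.array([[[u,v]]],float),info['camera_matrix'],info['D'])[0,0]
    r=M[:3,:3]@np.array([*n,1]); 
    for x in(-.014,-.019,-.022): print(v,x,M[:3,3]+r*((x-M[0,3])/r[0]))
```

```text
w4 321 200 0.12178399 [-0.0218  0.0466  0.0007]
w4 321 230 0.12404573 [-0.022   0.0369  0.0007]
w4 321 260 0.12636526 [-0.0223  0.0269  0.0008]
w4 321 290 0.12898609 [-0.0224  0.0165  0.0008]
w4 321 320 0.1314163 [-0.0228  0.0057  0.0008]
w4 321 350 0.13512193 [-0.0221 -0.0062  0.0008]
w4 321 380 0.13799681 [-0.0223 -0.0181  0.0008]
w5 321 200 0.12392574 [-0.0196  0.0462  0.0007]
w5 321 230 0.12631625 [-0.0198  0.0364  0.0008]
w5 321 260 0.12856986 [-0.0202  0.0262  0.0008]
w5 321 290 0.1314596 [-0.0201  0.0155  0.0008]
w5 321 320 0.13448782 [-0.02    0.0043  0.0008]
w5 321 350 0.1372214 [-0.0202 -0.0073  0.0008]
w5 321 380 0.14066131 [-0.02   -0.0197  0.0008]
180 -0.014 [-0.014   0.052   0.0008]
180 -0.019 [-0.019   0.0525  0.0007]
180 -0.022 [-0.022   0.0528  0.0007]
412 -0.014 [-0.014  -0.0384  0.0009]
412 -0.019 [-0.019  -0.0343  0.0008]
412 -0.022 [-0.022  -0.0319  0.0008]
```

Call:
step_arm([
  {"x":-3.3,"y":57,"z":5,"twist":-7.8,"jaw":1.2},
  {"x":-3.3,"y":57,"z":5,"twist":-7.8,"jaw":1.2},
  {"x":-3.3,"y":57,"z":5,"twist":-7.8,"jaw":1.2},
  {"x":-3.3,"y":57,"z":5,"twist":-7.8,"jaw":1.2},
  {"x":-3.3,"y":57,"z":5,"twist":-7.8,"jaw":1.2},
  {"x":-3.3,"y":57,"z":5,"twist":-7.8,"jaw":1.2},
  {"x":-3.3,"y":57,"z":5,"twist":-7.8,"jaw":1.2},
  {"x":-3.3,"y":57,"z":5,"twist":-7.8,"jaw":1.2},
  {"x":-3.3,"y":57,"z":5,"twist":-7.8,"jaw":1.2},
  {"x":-3.3,"y":57,"z":5,"twist":-7.8,"jaw":1.2},
])

```text
clock: 5.48
eef_pos: [0.4622, 0.1567, 0.2169]
tool_rot: [0.588, -0.397, -0.584, -0.394]
ft_force: [1.0, 0.9, -0.1]
grip_width: 0.014
```

```bash
python3 st.py
```

```text
5.4833 J [18.9792 12.8509 -3.104  74.0716 -0.4119 -3.0239] P [0.4622 0.1567 0.2169] jawang 112.0033819679785 ax [ 0.0019 -0.0069 -1.    ] F [ 0.9566  0.9093 -0.0638] w 0.013976745155810608
```

Call:
step_arm([
  {"x":-0.7,"y":15.5,"z":1.5,"twist":0,"jaw":1.2},
  {"x":-0.7,"y":15.5,"z":1.5,"twist":0,"jaw":1.2},
  {"x":-0.7,"y":15.5,"z":1.5,"twist":0,"jaw":1.2},
  {"x":-0.7,"y":15.5,"z":1.5,"twist":0,"jaw":1.2},
  {"x":-0.7,"y":15.5,"z":1.5,"twist":0,"jaw":1.2},
  {"x":-0.7,"y":15.5,"z":1.5,"twist":0,"jaw":1.2},
  {"x":-0.7,"y":15.5,"z":1.5,"twist":0,"jaw":1.2},
])

```text
clock: 6.07
eef_pos: [0.4545, 0.311, 0.2301]
tool_rot: [0.588, -0.398, -0.585, -0.392]
ft_force: [0.9, 0.6, 0.5]
grip_width: 0.014
```

```bash
python3 st.py; python3 -c "
from h import *
snap('wrist','w6')"
```

```text
6.0667 J [34.6128 19.8842  8.4699 78.9206 -0.4182 12.5858] P [0.4545 0.311  0.2301] jawang 112.02915118311941 ax [-0.0007 -0.0093 -1.    ] F [0.8996 0.558  0.453 ] w 0.01400586969990723
```

View pics/w6.png

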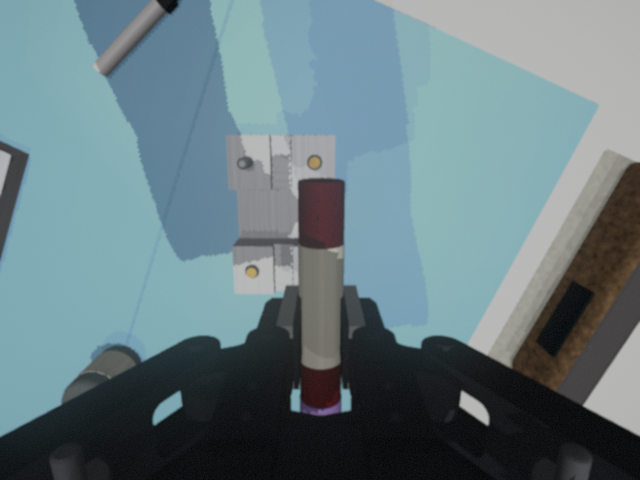

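```bash
python3 -c "
from h import *
crop('w6',220,125,345,300,4,'w6c')"
```

```text
(no output)
```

View pics/w6c.png

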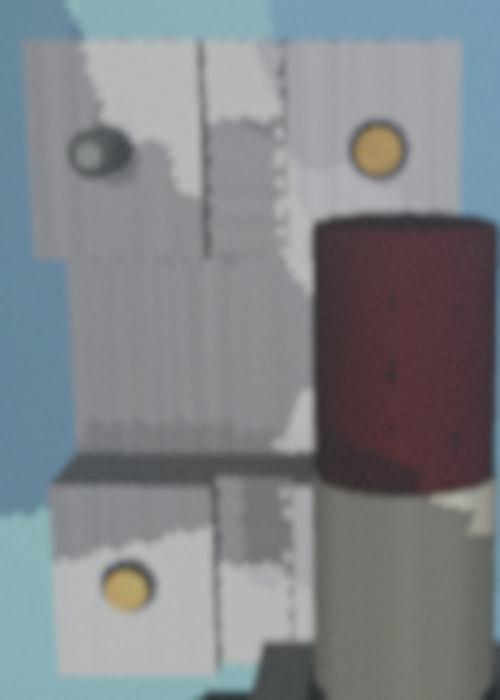

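Run:
```python
from h import *
np.set_printoptions(precision=4,suppress=True)
def C(fn,p,x0,y0,s,z): return pix(fn,[(x0+(a+.5)/s-.5,y0+(b+.5)/s-.5) for a,b in p],z)
pins=C('w6',[(377,149),(128,587)],220,125,4,.05)
dow=C('w6',[(89,153)],220,125,4,.067)
cor=C('w6',[(24,40),(461,39),(59,676)],220,125,4,.045)
gr=C('w6',[(201,45),(218,668)],220,125,4,.045)
L=np.array([[-48,28],[48,-28],[-48,-28],[-70,-45],[-70,45],[70,-45]])/1e3
W=np.vstack([pins,dow,cor])[:,:2]
from scipy.optimize import least_squares
def fit(L,W):
    f=lambda p:(np.c_[p[0]+L[:,0]*np.cos(p[2])-L[:,1]*np.sin(p[2]),p[1]+L[:,0]*np.sin(p[2])+L[:,1]*np.cos(p[2])]-W).ravel()
    r=least_squares(f,[.47,.27,.38]);return r.x,r.fun.reshape(-1,2)*1e3
print(W,gr)
for s in([0,1,2,3,4,5],[0,1],[3,4,5],[0,1,2]):
    p,r=fit(L[s],W[s]);print(s,p[:2],np.degrees(p[2]),r.tolist())
d=gr[1]-gr[0];print('groove yaw',np.degrees(np.arctan2(d[1],d[0])))
```

```text
[[0.4132 0.2878]
 [0.522  0.2721]
 [0.4339 0.2361]
 [0.4203 0.2124]
 [0.3865 0.2955]
 [0.5502 0.2644]] [[0.4076 0.2465 0.045 ]
 [0.5346 0.2974 0.045 ]]
[0, 1, 2, 3, 4, 5] [0.468  0.2801] 22.01250478257172 [[-0.17649620598098048, 0.2244782421122471], [1.0223164945358798, -0.057840787415608386], [0.09197300043289891, -0.003738328936131463], [-0.2782319787718035, -0.34941286047585063], [-0.2438053359609671, 0.052951804964063154], [-0.41575596658882663, 0.13356194000407884]]
[0, 1] [0.4676 0.28  ] 22.068510175527184 [[-0.6071686528402731, 0.0873987487289285], [0.6071686528402731, -0.08739874872898401]]
[3, 4, 5] [0.4684 0.2801] 21.94908034306528 [[-0.015764707171461723, -0.25963982836138544], [0.11104686839447098, 0.1800147516469175], [-0.09528216121545974, 0.07962507672171215]]
[0, 1, 2] [0.4677 0.28  ] 22.10868937221862 [[-0.527001977929209, 0.09685280422072617], [0.6984081859652269, -0.0007976420501876191], [-0.17140615649413604, -0.09605509503562981]]
groove yaw 21.809733440144836
```

Call:
step_arm([
  {"x":1.58,"y":-3.01,"z":-2,"twist":0,"jaw":1.2},
  {"x":1.58,"y":-3.01,"z":-5,"twist":0,"jaw":1.2},
  {"x":1.58,"y":-3.01,"z":-8.5,"twist":0,"jaw":1.2},
  {"x":1.58,"y":-3.01,"z":-12,"twist":0,"jaw":1.2},
  {"x":1.58,"y":-3.01,"z":-14,"twist":0,"jaw":1.2},
  {"x":1.58,"y":-3.01,"z":-14,"twist":0,"jaw":1.2},
  {"x":1.58,"y":-3.01,"z":-14,"twist":0,"jaw":1.2},
])

```text
clock: 6.7
eef_pos: [0.4698, 0.2783, 0.0896]
tool_rot: [0.587, -0.4, -0.584, -0.392]
ft_force: [-0.5, 0.2, -0.2]
grip_width: 0.0138
```

```bash
python3 st.py; python3 -c "
from h import *
snap('wrist','w7')"
```

```text
6.7 J [30.8852 25.0452 -5.6799 59.7495 -0.4391  9.0579] P [0.4698 0.2783 0.0896] jawang 111.83085884957755 ax [-0.0032 -0.0108 -0.9999] F [-0.5381  0.2145 -0.1592] w 0.013806893808404483
```

View pics/w7.png

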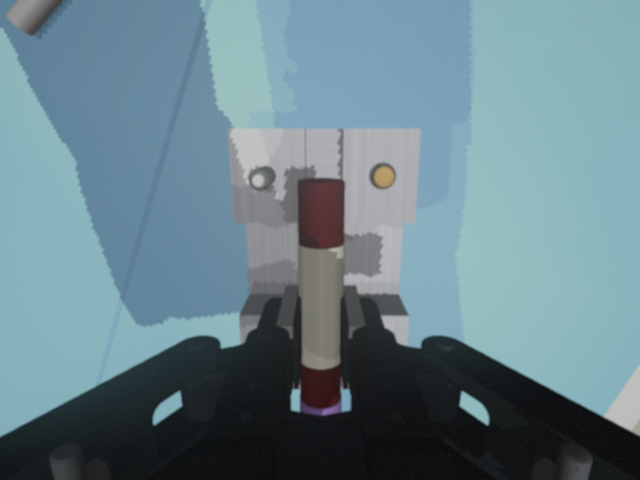

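Run:
```python
from h import *
crop('w7',220,110,440,250,3.6,'w7c')
```

```text
(no output)
```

View pics/w7c.png

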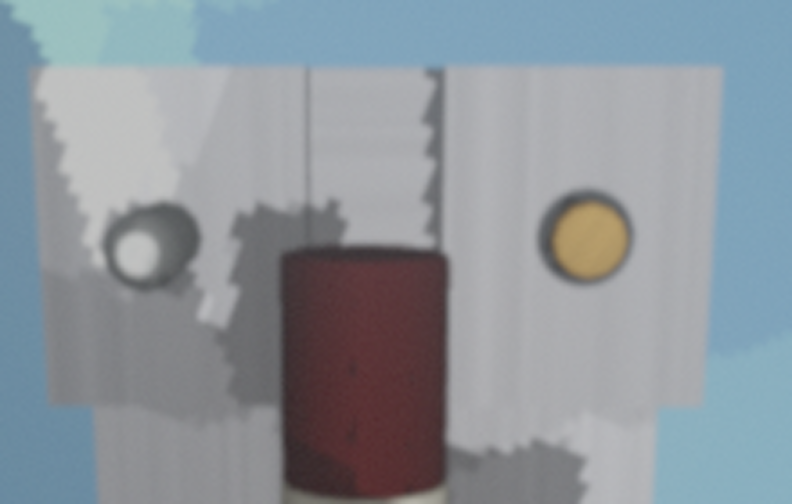

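```bash
cat >> h.py <<'E'
def C(fn,p,x0,y0,s,z): return pix(fn,[(x0+(a+.5)/s-.5,y0+(b+.5)/s-.5) for a,b in p],z)
def rep(n,P): d=P[1]-P[0]; print(n,P.tolist(),'mid',P.mean(0),'len',np.hypot(*d[:2]),'yaw',np.degrees(np.arctan2(d[1],d[0])))
from scipy.optimize import least_squares
def fit(L,W,x0=(.47,.28,.38)):
    L=np.array(L)
    f=lambda p:(np.c_[p[0]+L[:,0]*np.cos(p[2])-L[:,1]*np.sin(p[2]),p[1]+L[:,0]*np.sin(p[2])+L[:,1]*np.cos(p[2])]-W[:,:2]).ravel()
    r=least_squares(f,x0);print(r.x[:2],np.degrees(r.x[2]),(r.fun.reshape(-1,2)*1e3).round(2).tolist());return r.x
E
python3 - <<'E'
from h import *
np.set_printoptions(precision=4,suppress=True)
a=('w7',); k=(220,110,3.6)
W=np.vstack([C('w7',[(591,240)],*k,.05),C('w7',[(137,253)],*k,.067),C('w7',[(30,67),(722,67),(705,406),(52,405)],*k,.045)])
L=np.array([[-48,28],[-48,-28],[-70,-45],[-70,45],[-25,45],[-25,-45]])/1e3
p=fit(L,W)
g=C('w7',[(307,68),(445,68)],*k,.045);print(g)
o=load('w7')[0];print(o['eef_pos'])
# tube end centre in world
M=load('w7')[3]['mount'];R=Ro.from_quat(o['tool_rot']).as_matrix()
t=R@np.array([-.012,.0025,.0008])+o['eef_pos'];print('tube mid',t)
d=t[:2]-p[:2];c,s=np.cos(p[2]),np.sin(p[2]);print('in block',d@[c,s],d@[-s,c]); 
dt=-R[:2,1];print('tube yaw',np.degrees(np.arctan2(dt[1],dt[0])))
E
python3 st.py
```

```text
[0.4687 0.2802] 21.983181003525424 [[-0.01, 0.08], [-0.04, 0.34], [-0.01, -0.0], [-0.23, 0.09], [0.05, -0.24], [0.24, -0.26]]
[[0.4074 0.2458 0.045 ]
 [0.4007 0.2624 0.045 ]]
[0.4698 0.2783 0.0896]
tube mid [0.4672 0.2782 0.1017]
in block -0.002122278167964703 -0.0012313582652080542
tube yaw 21.827313297552955
6.75 J [30.9126 24.9626 -5.5299 59.7581 -0.4378  9.0599] P [0.4711 0.2794 0.0913] jawang 111.85445678330046 ax [ 0.0002 -0.0088 -1.    ] F [ 0.372  -0.3813 -0.1549] w 0.01328821808972328
```

Call:
step_arm([
  {"x":0.02,"y":0.1,"z":0,"twist":0.1,"jaw":1.2},
  {"x":0.02,"y":0.1,"z":-1.5,"twist":0.1,"jaw":1.2},
  {"x":0.02,"y":0.1,"z":-3,"twist":0.1,"jaw":1.2},
  {"x":0.02,"y":0.1,"z":-3.6,"twist":0.1,"jaw":1.2},
  {"x":0.02,"y":0.1,"z":-3.6,"twist":0.1,"jaw":1.2},
  {"x":0.02,"y":0.1,"z":-3.6,"twist":0.1,"jaw":1.2},
  {"x":0.02,"y":0.1,"z":-3.6,"twist":0.1,"jaw":1.2},
])

```text
clock: 7.33
eef_pos: [0.4723, 0.281, 0.0568]
tool_rot: [0.588, -0.397, -0.584, -0.394]
ft_force: [0.7, 0.3, -0.3]
grip_width: 0.0136
```

```bash
python3 st.py; python3 -c "
from h import *
snap('wrist','w8')
crop('w8',200,90,440,260,3.3,'w8c')
snap('side','side8')
crop('side8',190,130,330,250,5,'side8c')"; python3 st.py
```

```text
7.3333 J [30.9922 27.1525 -7.8556 55.097  -0.4372  9.0377] P [0.4723 0.281  0.0568] jawang 111.95502587477783 ax [ 0.0024 -0.0075 -1.    ] F [ 0.7226  0.2813 -0.3456] w 0.013556076737084163
7.4333 J [30.9944 27.1614 -7.8795 55.0805 -0.4379  9.0361] P [0.4721 0.2809 0.0565] jawang 111.95895429823231 ax [ 0.0021 -0.0076 -1.    ] F [ 0.4729 -0.4751 -0.3672] w 0.01372460272346444
```

View pics/w8c.png

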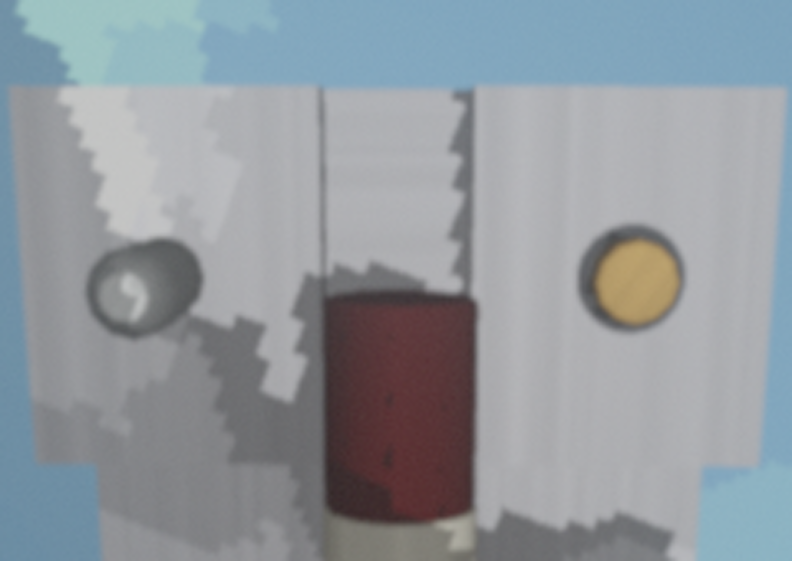

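View pics/side8c.png

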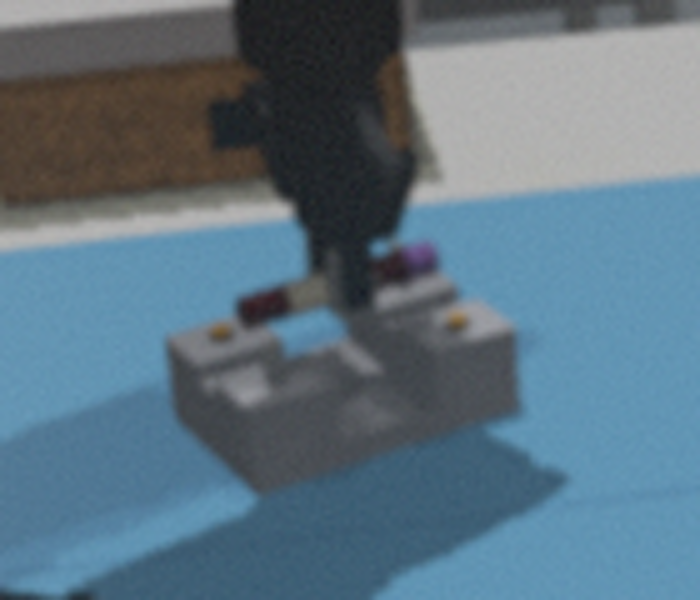

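Call:
step_arm([
  {"x":-0.05,"y":0,"z":-1,"twist":0,"jaw":1.2},
  {"x":-0.05,"y":0,"z":-1.5,"twist":0,"jaw":1.2},
  {"x":-0.05,"y":0,"z":-2,"twist":0,"jaw":1.2},
  {"x":-0.05,"y":0,"z":-2.3,"twist":0,"jaw":1.2},
  {"x":-0.05,"y":0,"z":-2.3,"twist":0,"jaw":1.2},
  {"x":-0.05,"y":0,"z":-2.3,"twist":0,"jaw":1.2},
])

```text
clock: 7.93
eef_pos: [0.4714, 0.2808, 0.0331]
tool_rot: [0.588, -0.398, -0.584, -0.394]
ft_force: [0.2, -0.6, 0.5]
grip_width: 0.0138
```

```bash
python3 st.py; python3 -c "
from h import *
snap('wrist','w9')"
```

```text
7.9333 J [31.0229 28.7091 -9.4132 52.0386 -0.4363  9.0635] P [0.4714 0.2808 0.0331] jawang 111.9604228971023 ax [ 0.0015 -0.008  -1.    ] F [ 0.233  -0.6156  0.5376] w 0.01383846333402004
```

View pics/w9.png

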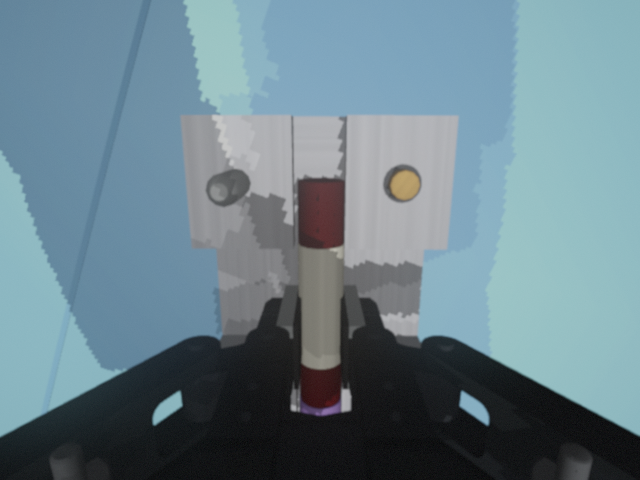

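Call:
step_arm([
  {"x":0,"y":0,"z":0,"twist":0,"jaw":4},
  {"x":0,"y":0,"z":0,"twist":0,"jaw":4},
  {"x":0,"y":0,"z":0,"twist":0,"jaw":4},
  {"x":0,"y":0,"z":0,"twist":0,"jaw":4},
  {"x":0,"y":0,"z":0,"twist":0,"jaw":4},
])

```text
clock: 8.4
eef_pos: [0.4715, 0.2809, 0.0332]
tool_rot: [0.588, -0.398, -0.584, -0.394]
ft_force: [-0.0, -0.1, -0.5]
grip_width: 0.0397
```

Call:
step_arm([
  {"x":0,"y":0,"z":2,"twist":0,"jaw":4},
  {"x":0,"y":0,"z":5,"twist":0,"jaw":4},
  {"x":0,"y":0,"z":9,"twist":0,"jaw":4},
  {"x":0,"y":0,"z":13,"twist":0,"jaw":4},
  {"x":0,"y":0,"z":16,"twist":0,"jaw":4},
  {"x":0,"y":0,"z":17,"twist":0,"jaw":4},
  {"x":0,"y":0,"z":17,"twist":0,"jaw":4},
])

```text
clock: 8.98
eef_pos: [0.4734, 0.282, 0.207]
tool_rot: [0.589, -0.395, -0.583, -0.396]
ft_force: [0.4, 0.7, -0.2]
grip_width: 0.04
```

```bash
python3 st.py; python3 -c "
from h import *
snap('wrist','w10')
crop('w10',220,110,420,310,3.9,'w10c')"
```

```text
8.9833 J [31.0208 19.9767  5.145  74.8712 -0.4357  9.0638] P [0.4734 0.282  0.207 ] jawang 111.9546514003004 ax [ 0.0084 -0.0038 -1.    ] F [ 0.4319  0.7268 -0.1517] w 0.040023288060635404
```

View pics/w10c.png

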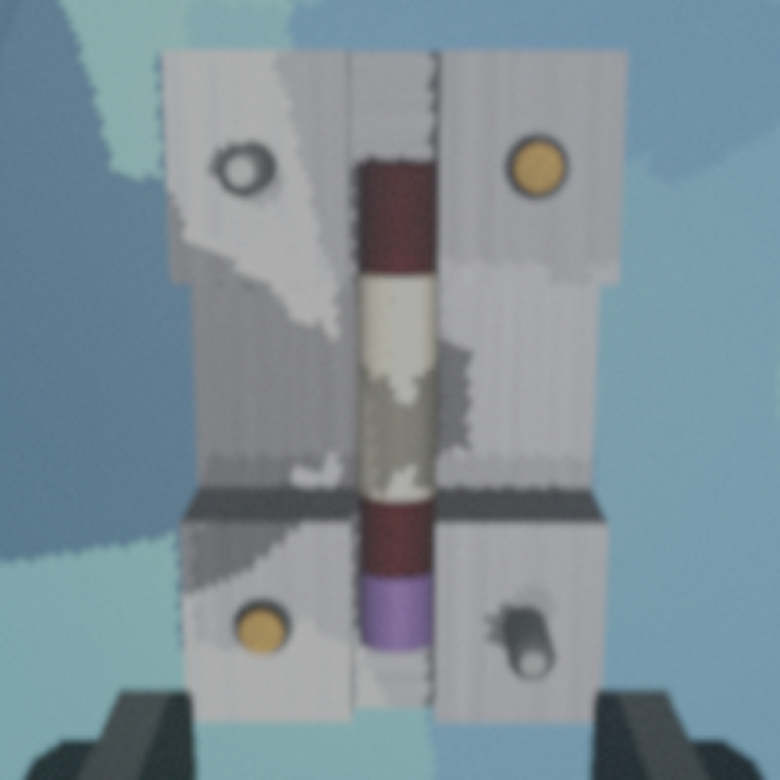

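Run:
```python
from h import *
np.set_printoptions(precision=4,suppress=True)
k=(220,110,3.9)
A=C('w10',[(534,660),(244,169)],*k,.067);B=C('w10',[(539,166),(263,630)],*k,.05);D=C('w10',[(162,52),(628,52),(186,722),(603,720)],*k,.045)
L=np.array([[48,28],[-48,-28],[-48,28],[48,-28],[-70,-45],[-70,45],[70,-45],[70,45]])/1e3
fit(L[:2],A);fit(L[2:4],B);fit(L[4:],D);p=fit(L,np.vstack([A,B,D]))
rep('tube',C('w10',[(398,160),(397,648)],*k,.049))
t=C('w10',[(398,160),(397,648)],*k,.049).mean(0)[:2]-p[:2];c,s=np.cos(p[2]),np.sin(p[2]);print(t@[c,s],t@[-s,c])
```

```text
[0.4675 0.28  ] 21.825597238557997 [[0.23, 0.29], [-0.23, -0.29]]
[0.4675 0.2799] 21.992919870866533 [[-0.42, 0.06], [0.42, -0.06]]
[0.4683 0.28  ] 22.044208401002813 [[-0.25, -0.15], [-0.29, -0.25], [-0.14, 0.4], [0.67, -0.01]]
[0.4679 0.28  ] 22.00272512076461 [[0.49, 0.42], [0.3, -0.37], [-0.08, 0.11], [0.76, 0.01], [-0.66, -0.16], [-0.64, -0.23], [-0.52, 0.3], [0.36, -0.08]]
tube [[0.4222028067360547, 0.2621382148386392, 0.04899999999999999], [0.515590097282589, 0.29974136268328594, 0.04899999999999999]] mid [0.4689 0.2809 0.049 ] len 0.10067364483045785 yaw 21.93257973355316
0.0012960845349243388 0.0005126367320430209
```

Call:
step_arm([
  {"x":10.5,"y":-30,"z":0,"twist":-25.5,"jaw":5},
  {"x":10.5,"y":-30,"z":0,"twist":-25.5,"jaw":5},
  {"x":10.5,"y":-30,"z":0,"twist":-25.5,"jaw":5},
  {"x":10.5,"y":-30,"z":0,"twist":-25.5,"jaw":5},
  {"x":10.5,"y":-30,"z":0,"twist":-25.5,"jaw":5},
  {"x":10.5,"y":-30,"z":0,"twist":-25.5,"jaw":5},
  {"x":10.5,"y":-30,"z":0,"twist":-25.5,"jaw":5},
  {"x":10.5,"y":-30,"z":0,"twist":-25.5,"jaw":5},
  {"x":10.5,"y":-30,"z":0,"twist":-25.5,"jaw":5},
  {"x":10.5,"y":-30,"z":0,"twist":-25.5,"jaw":5},
])

```text
clock: 9.87
eef_pos: [0.5759, -0.0204, 0.201]
tool_rot: [-0.484, 0.519, 0.483, 0.513]
ft_force: [-0.7, -0.0, -0.7]
grip_width: 0.0499
```

```bash
python3 st.py; python3 -c "
from h import *
snap('wrist','w11')
crop('w11',220,110,420,310,3.9,'w11c')"
```

```text
9.8667 J [-1.8086 23.4495  9.3821 76.1672 -0.4098  1.9285] P [ 0.5759 -0.0204  0.201 ] jawang 86.26449787522014 ax [-0.0043 -0.007  -1.    ] F [-0.6792 -0.0304 -0.7475] w 0.04986526188865743
```

View pics/w11c.png

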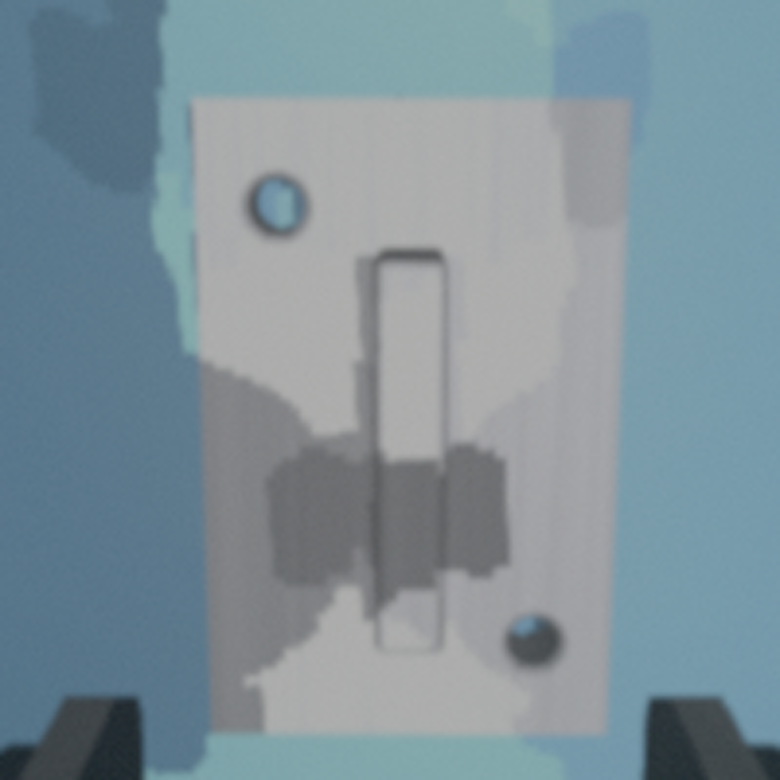

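Run:
```python
from h import *
np.set_printoptions(precision=4,suppress=True)
k=(220,110,3.9);x0=(.58,-.02,-.06)
H=C('w11',[(277,205),(533,641)],*k,.024);D=C('w11',[(192,99),(631,99),(212,734),(607,734)],*k,.024);B=C('w11',[(377,260),(444,260),(377,651),(442,651)],*k,.054)
L=np.array([[-48,-28],[48,28],[-70,-45],[-70,45],[70,-45],[70,45],[-40,-7],[-40,7],[40,-7],[40,7]])/1e3
fit(L[:2],H,x0);fit(L[2:6],D,x0);fit(L[6:],B,x0);fit(L,np.vstack([H,D,B]),x0)
```

```text
[ 0.5769 -0.0175] -3.8746275799744785 [[-0.13, -0.06], [0.13, 0.06]]
[ 0.5775 -0.0174] -3.6710351413612083 [[-0.07, -0.08], [-0.08, 0.02], [-0.03, 0.1], [0.18, -0.04]]
[ 0.577  -0.0175] -3.664962668920027 [[-0.61, -0.59], [-0.53, 0.66], [0.53, -0.42], [0.61, 0.35]]
[ 0.5772 -0.0174] -3.7011613737237634 [[0.2, -0.2], [0.3, 0.22], [-0.42, -0.12], [-0.39, -0.03], [-0.39, -0.03], [-0.13, -0.16], [-0.4, -0.48], [-0.31, 0.76], [0.73, -0.36], [0.82, 0.4]]
```

Call:
step_arm([
  {"x":0.13,"y":0.3,"z":-3,"twist":0,"jaw":5},
  {"x":0.13,"y":0.3,"z":-7,"twist":0,"jaw":5},
  {"x":0.13,"y":0.3,"z":-10,"twist":0,"jaw":5},
  {"x":0.13,"y":0.3,"z":-12,"twist":0,"jaw":5},
  {"x":0.13,"y":0.3,"z":-12,"twist":0,"jaw":5},
  {"x":0.13,"y":0.3,"z":-12,"twist":0,"jaw":5},
])

```text
clock: 10.42
eef_pos: [0.5751, -0.0145, 0.0798]
tool_rot: [-0.484, 0.519, 0.485, 0.511]
ft_force: [-0.7, 0.7, 0.7]
grip_width: 0.0501
```

```bash
python3 st.py; python3 -c "
from h import *
snap('wrist','w12')"
```

```text
10.4167 J [-1.2391 28.5772 -1.4918 60.4125 -0.3846  2.246 ] P [ 0.5751 -0.0145  0.0798] jawang 86.5181296014418 ax [-0.0085 -0.0065 -0.9999] F [-0.7144  0.7001  0.7147] w 0.05014079990002744
```

View pics/w12.png

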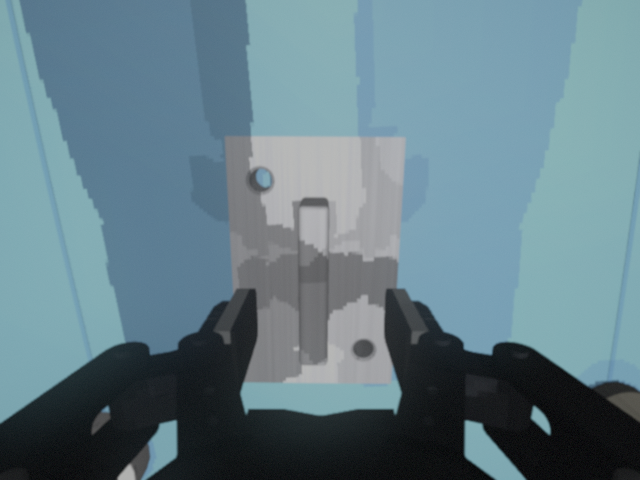

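Call:
step_arm([
  {"x":0.2,"y":-0.27,"z":-1,"twist":-0.2,"jaw":5},
  {"x":0.2,"y":-0.27,"z":-2.5,"twist":-0.2,"jaw":5},
  {"x":0.2,"y":-0.27,"z":-4,"twist":-0.2,"jaw":5},
  {"x":0.2,"y":-0.27,"z":-5,"twist":-0.2,"jaw":5},
  {"x":0.2,"y":-0.27,"z":-5,"twist":-0.2,"jaw":5},
  {"x":0.2,"y":-0.27,"z":-5,"twist":-0.2,"jaw":5},
])

```text
clock: 10.97
eef_pos: [0.5791, -0.0175, 0.032]
tool_rot: [-0.484, 0.519, 0.483, 0.513]
ft_force: [0.4, 0.1, 1.0]
grip_width: 0.0501
```

```bash
python3 st.py; python3 -c "
from h import *
snap('wrist','w13')"
```

```text
10.9667 J [-1.5247 31.7368 -4.2263 54.2724 -0.3899  2.1841] P [ 0.5791 -0.0175  0.032 ] jawang 86.29278954099314 ax [-0.0043 -0.0067 -1.    ] F [0.4476 0.0588 1.0425] w 0.05006903543899796
```

View pics/w13.png

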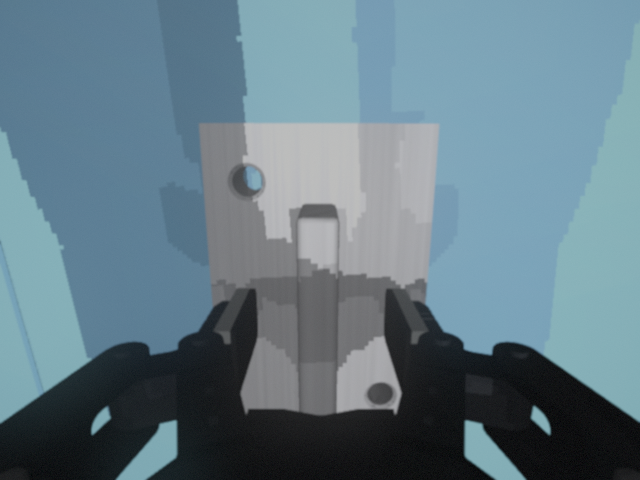

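Call:
step_arm([
  {"x":-0.15,"y":0,"z":-0.3,"twist":0,"jaw":5},
  {"x":-0.15,"y":0,"z":-0.3,"twist":0,"jaw":5},
  {"x":-0.15,"y":0,"z":-0.3,"twist":0,"jaw":0.9},
  {"x":-0.15,"y":0,"z":-0.3,"twist":0,"jaw":0.9},
  {"x":-0.15,"y":0,"z":-0.3,"twist":0,"jaw":0.9},
  {"x":-0.15,"y":0,"z":-0.3,"twist":0,"jaw":0.9},
  {"x":-0.15,"y":0,"z":-0.3,"twist":0,"jaw":0.9},
  {"x":-0.15,"y":0,"z":-0.3,"twist":0,"jaw":0.9},
  {"x":-0.15,"y":0,"z":-0.3,"twist":0,"jaw":0.9},
])

```text
clock: 11.77
eef_pos: [0.5785, -0.0177, 0.0301]
tool_rot: [-0.485, 0.518, 0.482, 0.514]
ft_force: [-0.3, -1.0, 5.9]
grip_width: 0.0127
```

```bash
python3 st.py
```

```text
11.7667 J [-1.5415 31.7189 -4.5847 53.7986 -0.3956  2.1792] P [ 0.5785 -0.0177  0.0301] jawang 86.27991517962272 ax [-0.002  -0.0069 -1.    ] F [-0.2779 -1.0229  5.917 ] w 0.012675261962948024
```

Call:
step_arm([
  {"x":0,"y":0,"z":1,"twist":0,"jaw":0.9},
  {"x":0,"y":0,"z":3,"twist":0,"jaw":0.9},
  {"x":0,"y":0,"z":6,"twist":0,"jaw":0.9},
  {"x":0,"y":0,"z":9,"twist":0,"jaw":0.9},
  {"x":0,"y":0,"z":11,"twist":0,"jaw":0.9},
  {"x":0,"y":0,"z":12,"twist":0,"jaw":0.9},
  {"x":0,"y":0,"z":12,"twist":0,"jaw":0.9},
])

```text
clock: 12.35
eef_pos: [0.58, -0.0176, 0.1527]
tool_rot: [-0.486, 0.517, 0.481, 0.515]
ft_force: [0.3, 0.2, -3.1]
grip_width: 0.013
```

```bash
python3 st.py; python3 -c "
from h import *
snap('wrist','w14')
snap('side','side14');crop('side14',250,150,450,300,4,'side14c')"
```

```text
12.35 J [-1.5313 25.1609  4.6516 69.3351 -0.3933  2.1776] P [ 0.58   -0.0176  0.1527] jawang 86.29005584275849 ax [ 0.0025 -0.0069 -1.    ] F [ 0.2996  0.216  -3.1017] w 0.012994264788069058
```

View pics/w14.png

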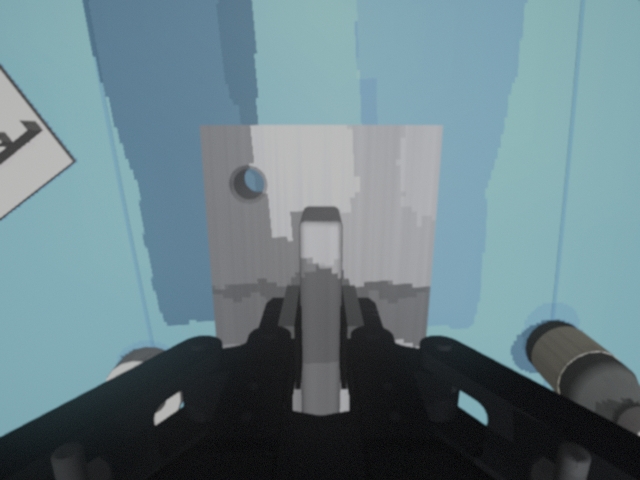

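View pics/side14c.png

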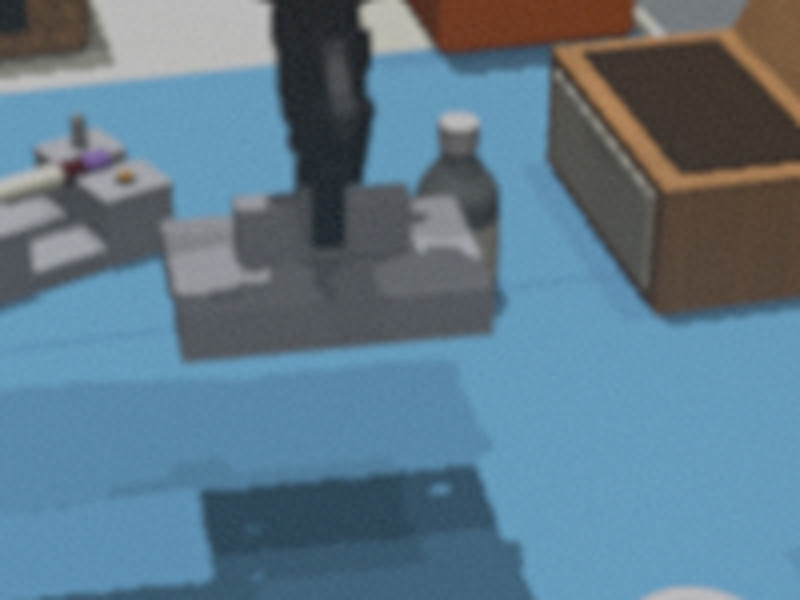

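Run:
```python
from h import *
np.set_printoptions(precision=4,suppress=True)
crop('w14',190,110,460,230,2.9,'w14c')
o,im,d,info=load('w14');M=info['mount']
for u,v in [(225,150),(300,150),(420,150),(220,250),(425,250),(322,240),(322,300),(322,380)]:
    n=cv2.undistortPoints(np.array([[[u,v]]],float),info['camera_matrix'],info['D'])[0,0]
    s=d[v-1:v+2,u-1:u+2].mean(); print(u,v,M[:3,:3]@(np.array([*n,1])*s)+M[:3,3])
```

```text
225 150 [ 0.0067  0.0613 -0.0355]
300 150 [ 0.0064  0.0613 -0.0072]
420 150 [0.0059 0.0614 0.0378]
220 250 [ 0.0064  0.0222 -0.0399]
425 250 [0.0059 0.0224 0.0424]
322 240 [-0.0238  0.0344  0.001 ]
322 300 [-0.0239  0.0138  0.001 ]
322 380 [-0.0239 -0.0167  0.0011]
```

View pics/w14c.png

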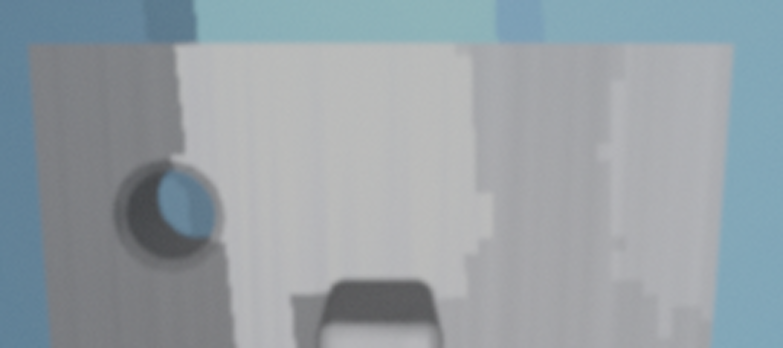

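Run:
```python
from h import *
np.set_printoptions(precision=4,suppress=True)
o,im,d,info=load('w14');M=info['mount'];out=[]
for a,b in [(168,214),(28,45),(733,45),(52,340),(712,340)]:
    u,v=190+(a+.5)/2.9-.5,110+(b+.5)/2.9-.5
    n=cv2.undistortPoints(np.array([[[u,v]]],float),info['camera_matrix'],info['D'])[0,0]
    r=M[:3,:3]@np.array([*n,1]); p=M[:3,3]+r*((.0062-M[0,3])/r[0]); out.append(p); print(p)
# cover local: x -> -tool y ; y -> tool z
L=np.array([[-48,-28],[-70,-45],[-70,45]])/1e3
W=np.array([[-p[1],p[2]] for p in out[:3]])
fit(L,W,(0,0,0))
```

```text
[ 0.0062  0.0488 -0.0274]
[ 0.0062  0.0703 -0.0444]
[0.0062 0.0704 0.0456]
[ 0.0062  0.0317 -0.0441]
[0.0062 0.0318 0.0458]
[-0.0005  0.0005] -0.06820044942346737 [[0.27, 0.04], [-0.23, -0.03], [-0.04, -0.01]]
```

Call:
step_arm([
  {"x":0,"y":0,"z":4,"twist":0,"jaw":0.9},
  {"x":-1.5,"y":4,"z":4,"twist":4,"jaw":0.9},
  {"x":-3,"y":8,"z":4,"twist":8,"jaw":0.9},
  {"x":-4.5,"y":12,"z":4,"twist":12,"jaw":0.9},
  {"x":-6,"y":16,"z":4,"twist":16,"jaw":0.9},
  {"x":-7.5,"y":20,"z":4,"twist":20,"jaw":0.9},
  {"x":-9,"y":24,"z":4,"twist":23,"jaw":0.9},
  {"x":-10.4,"y":27.5,"z":4,"twist":25.7,"jaw":0.9},
  {"x":-11.1,"y":29.7,"z":4,"twist":25.7,"jaw":0.9},
  {"x":-11.1,"y":29.7,"z":4,"twist":25.7,"jaw":0.9},
])

```text
clock: 13.28
eef_pos: [0.4634, 0.2837, 0.1863]
tool_rot: [-0.588, 0.397, 0.588, 0.39]
ft_force: [1.2, -0.1, -2.6]
grip_width: 0.0126
```

```bash
python3 st.py
```

```text
13.2833 J [31.5953 20.3711  2.5806 72.7008 -0.2219  9.1974] P [0.4634 0.2837 0.1863] jawang 112.40002561683379 ax [-0.0053 -0.0078 -1.    ] F [ 1.1696 -0.1465 -2.5591] w 0.012550092576837896
```

Settle, then descend toward the dowels.

Call:
step_arm([
  {"x":0.5,"y":-0.4,"z":-1,"twist":-0.4,"jaw":0.9},
  {"x":0.5,"y":-0.4,"z":-3,"twist":-0.4,"jaw":0.9},
  {"x":0.5,"y":-0.4,"z":-5,"twist":-0.4,"jaw":0.9},
  {"x":0.5,"y":-0.4,"z":-6,"twist":-0.4,"jaw":0.9},
  {"x":0.5,"y":-0.4,"z":-6,"twist":-0.4,"jaw":0.9},
  {"x":0.5,"y":-0.4,"z":-6,"twist":-0.4,"jaw":0.9},
  {"x":0.5,"y":-0.4,"z":-6,"twist":-0.4,"jaw":0.9},
])

```text
clock: 13.87
eef_pos: [0.4692, 0.2792, 0.1267]
tool_rot: [0.586, -0.399, -0.586, -0.393]
ft_force: [0.9, 0.3, -2.1]
grip_width: 0.0129
```

```bash
python3 st.py; python3 -c "
from h import *
snap('wrist','w15')
crop('w15',190,110,460,230,2.9,'w15c')";python3 st.py
```

```text
13.8667 J [30.8843 23.0661 -2.7099 64.678  -0.233   8.9566] P [0.4692 0.2792 0.1267] jawang 111.92973912603671 ax [-0.0047 -0.0076 -1.    ] F [ 0.942   0.3139 -2.115 ] w 0.01288586872702974
13.9167 J [30.9031 23.0306 -2.6776 64.6748 -0.231   8.9601] P [0.4695 0.2796 0.1272] jawang 111.94465572063372 ax [-0.0037 -0.0069 -1.    ] F [ 0.6063  1.0273 -2.186 ] w 0.012909542709904073
```

View pics/w15.png

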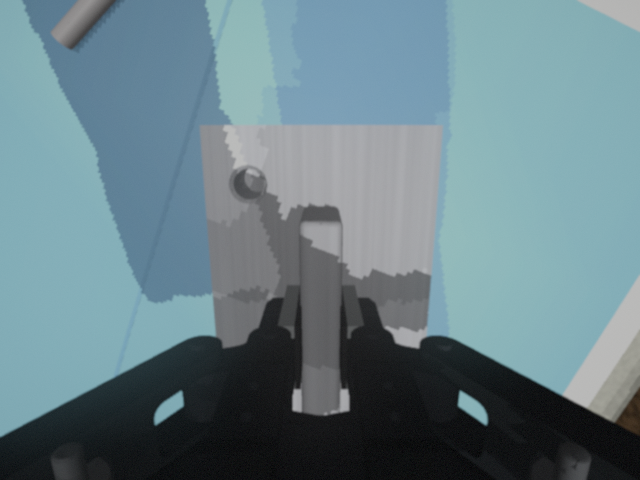

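View pics/w15c.png

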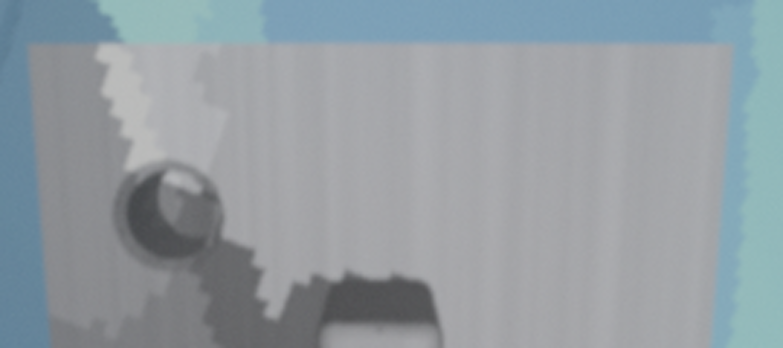

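Call:
step_arm([
  {"x":-0.07,"y":0.01,"z":-1,"twist":0,"jaw":0.9},
  {"x":-0.07,"y":0.01,"z":-2,"twist":0,"jaw":0.9},
  {"x":-0.07,"y":0.01,"z":-2.6,"twist":0,"jaw":0.9},
  {"x":-0.07,"y":0.01,"z":-2.6,"twist":0,"jaw":0.9},
  {"x":-0.07,"y":0.01,"z":-2.8,"twist":0,"jaw":0.9},
  {"x":-0.07,"y":0.01,"z":-3.1,"twist":0,"jaw":0.9},
  {"x":-0.07,"y":0.01,"z":-3.3,"twist":0,"jaw":0.9},
])

```text
clock: 14.5
eef_pos: [0.4689, 0.2798, 0.0941]
tool_rot: [0.586, -0.398, -0.586, -0.393]
ft_force: [-0.3, 0.0, -2.0]
grip_width: 0.0127
```

```bash
python3 st.py; python3 -c "
from h import *
snap('wrist','w16')
crop('w16',190,110,460,230,2.9,'w16c')
snap('side','side16');crop('side16',180,110,330,250,4,'side16c')
";python3 st.py
```

```text
14.5 J [30.9555 24.7105 -5.4665 60.187  -0.2305  9.0057] P [0.4689 0.2798 0.0941] jawang 111.95135240191452 ax [-0.0034 -0.0067 -1.    ] F [-0.3427  0.049  -1.9822] w 0.012679424989176185
14.6 J [30.9556 24.7186 -5.4813 60.2085 -0.2309  9.0062] P [0.4686 0.2796 0.0939] jawang 111.95118081635422 ax [-0.004  -0.0071 -1.    ] F [-0.9451  0.7275 -2.4287] w 0.012944972637403265
```

View pics/side16c.png

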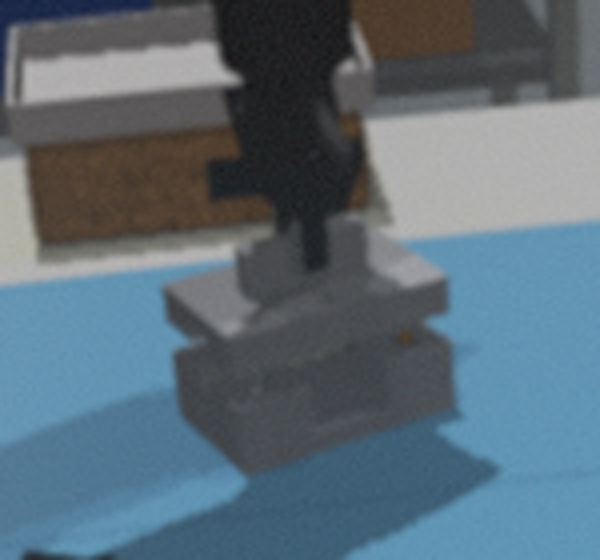

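View pics/w16c.png

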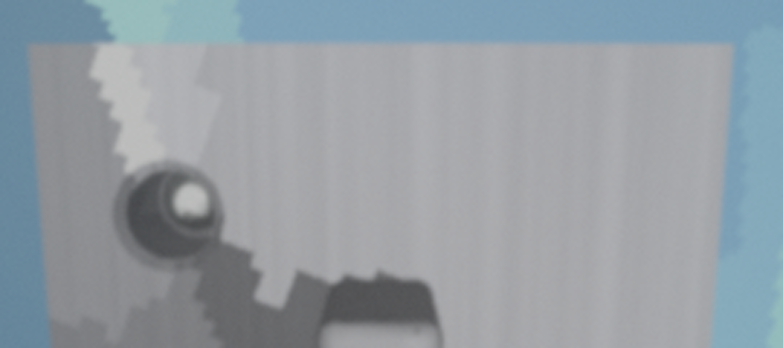

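Call:
step_arm([
  {"x":0,"y":0,"z":-0.3,"twist":0,"jaw":0.9},
  {"x":0,"y":0,"z":-0.6,"twist":0,"jaw":0.9},
  {"x":0,"y":0,"z":-0.9,"twist":0,"jaw":0.9},
  {"x":0,"y":0,"z":-1.1,"twist":0,"jaw":0.9},
  {"x":0,"y":0,"z":-1.1,"twist":0,"jaw":0.9},
])

```text
clock: 15.02
eef_pos: [0.4685, 0.2794, 0.0823]
tool_rot: [0.586, -0.399, -0.586, -0.393]
ft_force: [-0.6, 0.7, -3.4]
grip_width: 0.013
```

```bash
python3 st.py; python3 -c "
from h import *
snap('wrist','w17')
crop('w17',190,110,460,230,2.9,'w17c')"; python3 st.py
```

```text
15.0167 J [30.9508 25.3964 -6.344  58.7073 -0.2396  9.0068] P [0.4685 0.2794 0.0823] jawang 111.9460066905222 ax [-0.0046 -0.0076 -1.    ] F [-0.6025  0.7261 -3.4336] w 0.012978723991174149
15.0667 J [30.9516 25.3801 -6.3257 58.7326 -0.2331  9.0062] P [0.4685 0.2795 0.0826] jawang 111.94730620617698 ax [-0.0045 -0.0074 -1.    ] F [ 0.8912 -0.2175 -2.1442] w 0.012896207217259282
```

View pics/w17c.png

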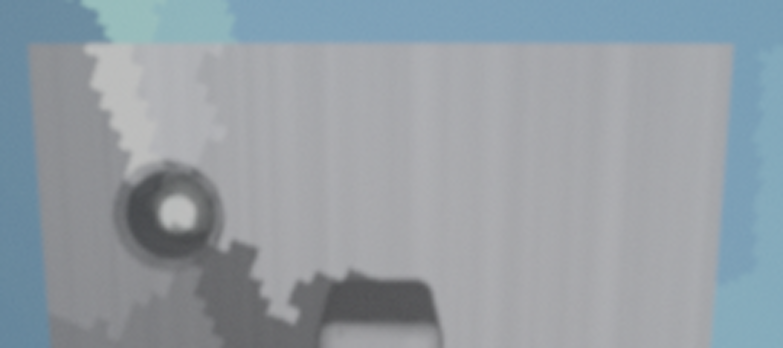

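Call:
step_arm([
  {"x":0,"y":0,"z":-0.2,"twist":0,"jaw":0.9},
  {"x":0,"y":0,"z":-0.4,"twist":0,"jaw":0.9},
  {"x":0,"y":0,"z":-0.6,"twist":0,"jaw":0.9},
  {"x":0,"y":0,"z":-0.75,"twist":0,"jaw":0.9},
  {"x":0,"y":0,"z":-0.75,"twist":0,"jaw":0.9},
])

```text
clock: 15.48
eef_pos: [0.4687, 0.2797, 0.0759]
tool_rot: [0.586, -0.398, -0.586, -0.393]
ft_force: [-2.0, -0.2, 6.2]
grip_width: 0.013
```

```bash
python3 st.py
```

```text
15.4833 J [30.9573 25.7686 -6.8365 57.7706 -0.2327  9.0054] P [0.4687 0.2797 0.0759] jawang 111.95349322289591 ax [-0.0035 -0.0069 -1.    ] F [-2.0468 -0.1994  6.1648] w 0.01297454023673271
```

Call:
step_arm([
  {"x":0,"y":0,"z":-0.1,"twist":0,"jaw":0.9},
  {"x":0,"y":0,"z":-0.2,"twist":0,"jaw":0.9},
  {"x":0,"y":0,"z":-0.2,"twist":0,"jaw":0.9},
  {"x":0,"y":0,"z":-0.2,"twist":0,"jaw":0.9},
])

```text
clock: 15.82
eef_pos: [0.4687, 0.2797, 0.0753]
tool_rot: [0.587, -0.398, -0.586, -0.393]
ft_force: [-3.5, -1.3, 7.3]
grip_width: 0.0129
```

```bash
python3 st.py
```

```text
15.8167 J [30.9563 25.769  -6.9375 57.6154 -0.2365  9.0067] P [0.4687 0.2797 0.0753] jawang 111.951031604012 ax [-0.0027 -0.0064 -1.    ] F [-3.484  -1.3485  7.2791] w 0.012867848869855588
```

Call:
step_arm([
  {"x":0,"y":0,"z":-0.2,"twist":0,"jaw":0.9},
  {"x":0,"y":0,"z":-0.35,"twist":0,"jaw":0.9},
  {"x":0,"y":0,"z":-0.5,"twist":0,"jaw":0.9},
  {"x":0,"y":0,"z":-0.5,"twist":0,"jaw":0.9},
  {"x":0,"y":0,"z":-0.5,"twist":0,"jaw":0.9},
])

```text
clock: 16.23
eef_pos: [0.4687, 0.2796, 0.075]
tool_rot: [0.587, -0.397, -0.585, -0.394]
ft_force: [-10.3, -5.9, 28.8]
grip_width: 0.0128
```

```bash
python3 st.py
```

```text
16.2333 J [30.9488 25.6738 -7.1382 57.3576 -0.2344  9.0048] P [0.4687 0.2796 0.075 ] jawang 111.94467731721747 ax [-0.0004 -0.005  -1.    ] F [-10.2626  -5.8784  28.7542] w 0.012832430166566924
```

```bash
python3 -c "
from h import *
np.set_printoptions(precision=4,suppress=True)
snap('wrist','w18')
snap('side','side18');crop('side18',180,110,330,250,4,'side18c')
o,im,d,info=load('w18')
for p in [(225,150),(300,150),(420,150),(220,250),(425,250),(322,240),(322,300)]: print(pix('w18',[p]))
o,im,d,info=load('w18');M=info['mount']
";python3 st.py
```

```text
[[0.4252 0.224  0.0689]]
[[0.4147 0.2502 0.0692]]
[[0.3978 0.2919 0.0691]]
[[0.4631 0.2346 0.0691]]
[[0.4323 0.3107 0.0691]]
[[0.4367 0.268  0.0989]]
[[0.4557 0.2757 0.099 ]]
16.3333 J [30.9486 25.6742 -7.1425 57.3521 -0.2378  9.0047] P [0.4687 0.2796 0.075 ] jawang 111.94459346462793 ax [-0.0004 -0.0051 -1.    ] F [-9.602  -5.3428 27.3678] w 0.013054141828079105
```

View pics/side18c.png

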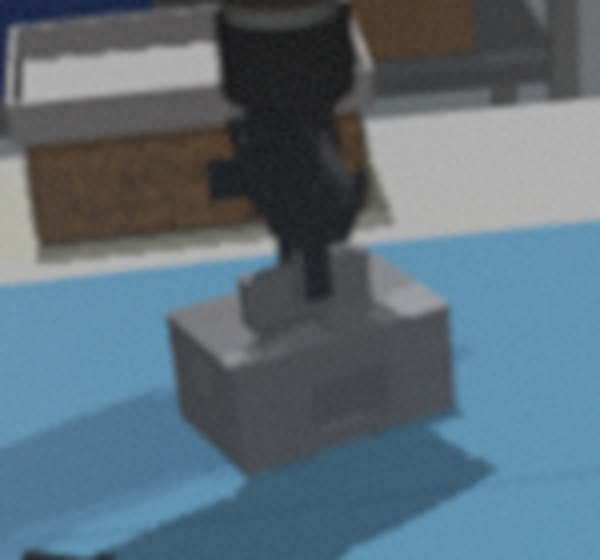

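View pics/w18.png

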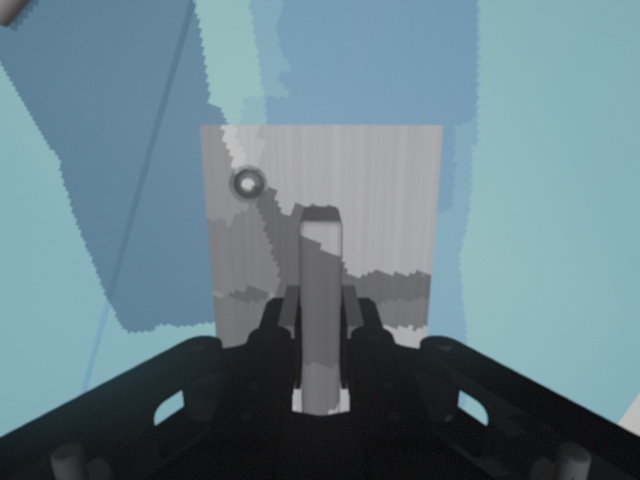

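The side view shows no gap between the halves. In the wrist view the dowel is concentric in the hole at about (248,183). Depth puts the plate top at z = 0.069 everywhere I sampled it, which is exactly shut, and the arm is pushing with a steady 27 N or so. I'm handing in.

```bash
python3 -c "
from h import *
print(bot.job_done())"
```

```text
the job is handed in; nothing more can be done
None
```

I laid the long tube in the block's groove and let go of it. I then set the cover over the dowels, pressed it shut, and handed the job in at about 16.3 s with the gripper still holding it down.

- **Tube:** after release, the wrist camera put it 1.3 mm off centre lengthwise, 0.5 mm sideways and within 0.1° of the groove. I measured this before the cover went on and could not see the tube afterwards.
- **Cover:** depth readings at five points on the plate put its top at z = 0.0689–0.0692 m, against 0.069 m for fully shut. The plate is level, the side view shows no gap, and the visible dowel sits centred in its hole.
- **Push:** the wrist force was steady at 27–29 N downward in the last readings, with about 11 N sideways. It rose sharply as the cover reached the block, which fits the two halves having met.
- **Other objects:** nothing else was deliberately touched, but I took no final picture of the whole table to confirm that.

No check failed. The early side-camera estimates put the block's centre up to about 8 mm from where the wrist camera placed it, so I used the wrist-camera fits, which agreed to within about 1 mm.

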